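Strip the stub shafts from their bearing housings

ROBOT

A 7-joint arm with a two-finger parallel gripper is mounted at the origin on the work surface. World frame = base frame: x ahead of the robot, y to its left, z up, the work surface at z = 0. Lengths are in m, angles in rad, forces in N, time in s.
With the tool pointing down it reaches from about 0.425 to 0.925 m from the base axis. Payload 6.8 kg.
Tool frame: the origin (TCP) lies on the mounting face of the last link; the fingertips stand 173 mm ahead of it and the grasp point (between the pads) lies 155 mm ahead of it; z points along the fingers, y is the line along which they close (so a half turn about z gives the same grasp; the last joint's range is limited). The gripper opens to 85 mm and grips with 20 to 120 N. Pads are 22 mm wide; open, the fingers measure 114 mm over their backs; the gripper's body (76 mm by 85 mm) begins 54 mm behind the grasp point. The pads swing forward as they close: fully open they stand 13 mm farther back than shut.
Start: joints at [-1.41, 0.477, 0.022, 1.555, -0.011, 1.109, -0.083], TCP at [0.179, 0.651, 0.405] pointing down, gripper open.
Joint ranges: [-2.96, 2.96], [-0.34, 2.1], [-1.41, 1.46], [0.24, 2.44], [-1.37, 4.51], [0.17, 1.92], [-2.96, 2.96]. Speed limits (rad/s): [2.39, 2.39, 3.14, 3.14, 3.14, 3.14, 3.14].

INTERFACE

Orientations are given as a rotation vector (axis times angle).
In Python, from bench import r gives the robot as it stands.
- The arm moves only by the tool arm_command, never from a script. Its argument "plan" is a list of rows, each an object of numbers: "claw": the closure, from 0 (fully open) to 1 (shut); "tx", "ty", "tz": the shift along the tool's x, y, z in m; "ax", "ay", "az": the turn, a rotation vector about the tool's x, y, z in degrees. A call has exactly 10 rows; each row shifts and turns the commanded pose from where the row before left it, along the tool's axes as they then stand; what a row does not reach is not made up. A row lasts 1/12 s, in which the tool goes at most 41.7 mm and 7.16 degrees, less where a joint would pass 70% of its speed; a pose out of reach is approached as far as the arm can. A call is refused whole if a number of a shift passes 0.0417 or a number of a turn 7.16, either way. A call with a gripper value outside its range is refused whole. The fingers move at their own pace and stop on an object; "squeeze" is the grip in N (left out, the last holds). Time passes only in rows, so rows that do not move let the fingers close, or fill a call up. It gives the time, the measured TCP pose, the force, the opening and the grip force at its end, in the units of the state.
- r.get_obs(): the state, without advancing time (a new reading comes with each control period).
- r.grab_frame(name): name is "side" or "top"; returns the picture (480x640x3 uint8, red, green, blue); there is no depth.
- r.camera_model(name): a dict with "fx", "fy", "cx", "cy" (pixels), "position" and "orientation" of the camera in the world. Camera axes: x right, y up, looking along -z (the intrinsics and any distortion apply to the point x, -y, -z); pixel columns grow to the right and rows downward; lengths in m; the calibration is good to about 2 mm. A picture is of the moment at which its call begins. camera_model takes no time and is no camera call.
- r.hand_in(): hands the job in; it is judged then, once.
Trained networks look in the newest picture that a camera, given by its name, has taken for a name from the list of things; names that differ only in an ending like _2 or _b are one class to them, and where a whole thing is asked for, a point or a joint stands for the part that bears it (a point fixed in the world has none). Each returns a list of dicts, best first, with "confidence" (0 to 1); they miss things now and then, are a little off and sometimes report something else, mostly with a low value. They report only what shows in the picture. A call takes as long as a camera call.
- r.boxes_of(target, camera): "location" ([x, y, z] in m, in the coordinates of the camera as it stood for that picture, good to about 4 mm: the middle of the surface that is visible of it).
- r.tip_of(target, camera): "location" ([x, y, z] in m, in the coordinates of the camera as it stood for that picture, good to about 4 mm: a listed point, or the origin of a listed thing).
The state is a dict: "clock": time; "joints": joint angles; "qvel": joint speeds; "tau": joint torques, N m; "tcp_pos": TCP position; "orientation": TCP orientation; "contact_force": force on the tool from outside, world axes, zero at the start; "moment": the same for the moment, N m; "grip_width": finger opening in m; "gripper_force": force on a finger pad.
Only numpy, scipy, OpenCV 4.12 (cv2) and the standard library are available. Lean on these libraries where they do the work, as an engineer would, in place of code of your own. Each camera call takes 0.05 s, during which the arm holds its last target. There are 200 camera calls.

TASK

Swing both flaps of the plywood transit box open, past upright, then draw every stub shaft straight out of its bearing housing without dragging, lifting or tipping the housings, and lay the shafts flat on the floor of the aluminium tray, none on top of another. When all are in the tray, shut both flaps fully again so that the box can go back; leave the other things on the bench where they are.

Things in the scene. Friction and masses are not known exactly. Their poses are not given: they have to be found in the camera images.
- box: fixed plywood transit box, 222 mm (its x) by 262 mm (its y) outside, 90 mm high without flaps, walls and floor 8 mm. Origin under its centre, z up. Flaps hinged on its +y (left) and -y (right) rims meet in the middle. It stands to the left or to the right of the tray.
- flap_l (a joint): angle of the left (box +y) flap of the transit box, rad: 0 lies shut over the box, 1.57 stands upright, 1.95 is its stop, leaning outward. The hinge is stiff (about 0.18 N m): the flap stays where it is left. It may start a little ajar.
- flap_l_lug (a point): centre of the pull lug of the left (box +y) flap: a dark steel bar 14 mm thick, 30 mm long, parallel to the hinge (box x), on a central post 12 x 10 mm; 100 mm from the hinge line towards the free edge, 36 mm above the flap's underside. Pinched across its ends from above, it turns between the fingers as the flap swings. Axes: the box's when shut; they turn with the flap.
- flap_l_hinge (a point): middle of the hinge line of the left (box +y) flap, at the box's rim (underside of the flap); the hinge line runs along the box's x. The flap is 222 mm along the hinge, 129 mm across, 8 mm thick.
- flap_r (a joint): angle of the right (box -y) flap of the transit box, rad: 0 lies shut over the box, 1.57 stands upright, 1.95 is its stop, leaning outward. The hinge is stiff (about 0.18 N m): the flap stays where it is left. It may start a little ajar.
- flap_r_lug (a point): centre of the pull lug of the right (box -y) flap: a dark steel bar 14 mm thick, 30 mm long, parallel to the hinge (box x), on a central post 12 x 10 mm; 100 mm from the hinge line towards the free edge, 36 mm above the flap's underside. Pinched across its ends from above, it turns between the fingers as the flap swings. Axes: the box's when shut; they turn with the flap.
- flap_r_hinge (a point): middle of the hinge line of the right (box -y) flap, at the box's rim (underside of the flap); the hinge line runs along the box's x. The flap is 222 mm along the hinge, 129 mm across, 8 mm thick.
- housing0_mouth (a point): bearing housing 0: loose green cast block, 1.8 kg, on the box's floor, 60 mm along its x, 50 mm wide, 72 mm high. Point: centre of the bore's mouth in its -x face, 46 mm above its underside; the bore (19.6 mm across, right through) runs along its x. The three stand 70 mm apart along the box's y, mouths towards the box's -x wall; one may be empty.
- housing1_mouth (a point): bearing housing 1: loose green cast block, 1.8 kg, on the box's floor, 60 mm along its x, 50 mm wide, 72 mm high. Point: centre of the bore's mouth in its -x face, 46 mm above its underside; the bore (19.6 mm across, right through) runs along its x. The three stand 70 mm apart along the box's y, mouths towards the box's -x wall; one may be empty.
- housing2_mouth (a point): bearing housing 2: loose green cast block, 1.8 kg, on the box's floor, 60 mm along its x, 50 mm wide, 72 mm high. Point: centre of the bore's mouth in its -x face, 46 mm above its underside; the bore (19.6 mm across, right through) runs along its x. The three stand 70 mm apart along the box's y, mouths towards the box's -x wall; one may be empty.
- shaft0_grip (a point): stub shaft 0 (may be absent): steel, 0.28 kg, square end 22 x 22 mm, 45 mm long, then a round journal 18 mm across, 64.5 mm long. Point: centre of the square end; x runs towards the journal's tip (87 mm away). It starts with the journal fully in housing 0, square end out towards the box's -x wall; it is free once drawn 66 mm along its own -x, with about 20 mm more room before the wall.
- shaft1_grip (a point): stub shaft 1 (may be absent): steel, 0.28 kg, square end 22 x 22 mm, 45 mm long, then a round journal 18 mm across, 64.5 mm long. Point: centre of the square end; x runs towards the journal's tip (87 mm away). It starts with the journal fully in housing 1, square end out towards the box's -x wall; it is free once drawn 66 mm along its own -x, with about 20 mm more room before the wall.
- shaft2_grip (a point): stub shaft 2 (may be absent): steel, 0.28 kg, square end 22 x 22 mm, 45 mm long, then a round journal 18 mm across, 64.5 mm long. Point: centre of the square end; x runs towards the journal's tip (87 mm away). It starts with the journal fully in housing 2, square end out towards the box's -x wall; it is free once drawn 66 mm along its own -x, with about 20 mm more room before the wall.
- tray: loose aluminium tray, 180 mm (its x) by 250 mm (its y), 25 mm high, walls and floor 5 mm, open at the top, 0.9 kg. Origin under its centre.
- driver: screwdriver lying on the bench, a bystander; origin at its underside
- oil: small plastic oil bottle, 48 mm across and 120 mm tall, a bystander; origin under its centre
- cover: green terminal-box cover, 90 by 90 by 28 mm, a bystander; origin under its centre

How it is judged:
By the outcome, as a careful person would: the job done as asked, in the order asked, and still so for the second after the job is handed in, with the robot touching nothing.
Of shaft0, shaft1, shaft2 only 2 to 3 are there at a start; the rules pass over those that are not, and their reading is None.
At some moment in a run one of tray may be knocked a few centimetres aside while the robot is not near it.
Once in a run the grip may slacken for a moment while it holds something.
It also fails if it takes over 210 s, if anything falls off the work surface, if the arm or the gripper's body presses on something with over 40 N, if the wrist force passes 120 N, or if a joint passes its speed limit or range.

## Working session

There is one attempt and no reset: what is moved stays moved. The work goes in short steps, Python scripts to look and compute and a tool call to move; the robot and the scene stay as the last step left them, time stands still between calls to the robot, and variables do not carry over. Pictures are saved under pics/ and viewed, at most 14 in all, crops included, and the job is handed in when it is done.

Besides the shell and the picture viewer there is one more tool, called as name(argument=value, ...) on one line, values as JSON. arm_command: Moves the arm, as the interface text tells. Its arguments: {"type":"object","properties":{"plan":{"type":"array","items":{"type":"object","properties":{"claw":{"type":"number"},"tx":{"type":"number"},"ty":{"type":"number"},"tz":{"type":"number"},"ax":{"type":"number"},"ay":{"type":"number"},"az":{"type":"number"}}}},"squeeze":{"type":"number"}},"required":["plan"]}

```bash
ls; mkdir -p pics
cat > h.py <<'E'
from bench import r
import numpy as np, cv2
from scipy.spatial.transform import Rotation as R
def save(cam,name):
    im=r.grab_frame(cam); cv2.imwrite('pics/'+name,im[:,:,::-1]); return im
def cm(cam):
    m=r.camera_model(cam); o=np.array(m['orientation'],float)
    return m,(R.from_rotvec(o) if o.size==3 else R.from_matrix(o.reshape(3,3))),np.array(m['position'])
def find(t,cam,f='tip_of',n=2):
    m,o,p=cm(cam)
    return [(round(d['confidence'],2),(o.apply(d['location'])+p).round(4).tolist()) for d in getattr(r,f)(t,cam)[:n]]
def st():
    s=r.get_obs(); print(round(s['clock'],2),'tcp',np.round(s['tcp_pos'],4),'F',np.round(s['contact_force'],1),'w',round(s['grip_width'],4),'gf',s['gripper_force']);
    M=R.from_rotvec(s['orientation']).as_matrix(); print(M.round(3).tolist()); print('q',np.round(s['joints'],3)); return s
E
python3 - <<'E'
from h import *
st(); print(r.camera_model('top')); print(r.camera_model('side'))
save('top','t0.png'); save('side','s0.png')
for t in ['box','flap_l_lug','flap_r_lug','flap_l_hinge','flap_r_hinge','tray','driver','oil','cover']:
    print(t,find(t,'top'),find(t,'side'))
E
```

```text
pics
0.0 tcp [0.1792 0.6505 0.4037] F [-0.4  0.1 -0.8] w 0.0853 gf 0.0
[[-0.964, 0.266, -0.0], [0.266, 0.964, -0.002], [-0.0, -0.002, -1.0]]
q [-1.41   0.478  0.022  1.556 -0.011  1.109 -0.083]
{'fx': 537.7584164313952, 'fy': 537.7584164313952, 'cx': 323.2301870123897, 'cy': 236.83915651360454, 'position': array([ 0.41161799, -0.02601   ,  1.05130085]), 'orientation': array([ 0.17973445, -0.15917762, -1.46286464])}
{'fx': 439.2071155326952, 'fy': 439.2071155326952, 'cx': 314.94460998444947, 'cy': 233.10019724843767, 'position': array([ 0.22514302, -0.44318247,  0.56668467]), 'orientation': array([ 0.87177396, -0.34452049, -0.66098802])}
box [(0.55, [0.5205, -0.198, 0.0033])] [(0.81, [0.5155, -0.1976, -0.0039])]
flap_l_lug [(0.81, [0.5262, -0.1718, 0.1261])] [(0.61, [0.5232, -0.1683, 0.1248]), (0.2, [0.7365, 0.2741, -0.0011])]
flap_r_lug [(0.88, [0.5167, -0.2405, 0.1476])] [(0.96, [0.5085, -0.2377, 0.1416])]
flap_l_hinge [(0.84, [0.5471, -0.0725, 0.0916])] []
flap_r_hinge [(0.88, [0.4965, -0.3304, 0.0866])] [(0.82, [0.4991, -0.3276, 0.0915])]
tray [(0.82, [0.5372, 0.1887, 0.0007]), (0.67, [0.5168, -0.2399, 0.1451])] [(0.96, [0.5338, 0.1892, 0.0005])]
driver [(0.9, [0.7707, 0.0008, -0.0013])] [(0.91, [0.774, -0.0002, 0.0056]), (0.59, [0.5064, -0.2387, 0.1414])]
oil [(0.95, [0.7336, 0.2692, 0.0001])] [(0.65, [0.7376, 0.2725, 0.0032])]
cover [(0.58, [0.7487, -0.2628, 0.0042]), (0.57, [0.7351, 0.269, 0.0046])] [(0.87, [0.7472, -0.2658, -0.0009])]
```

View pics/t0.png

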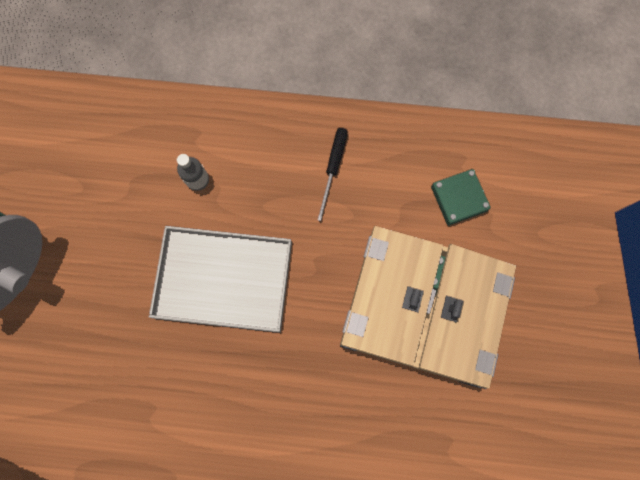

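View pics/s0.png

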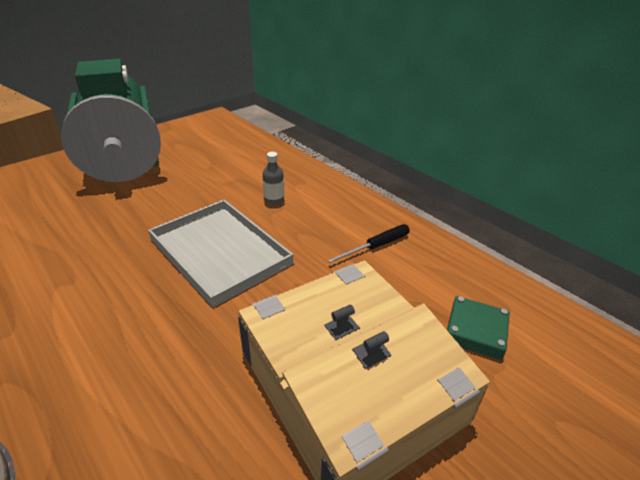

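The top view shows the box at right, with lugs at about (413,298) and (453,308) and the right flap more ajar. The tray is at about (221,279), and the bottle, driver and cover are clear of the path. I'll swing the arm round the base at height.

arm_command(plan=[{"tx": -0.0417, "az": 3.54}, {"tx": -0.0417, "az": 3.54}, {"tx": -0.0417, "az": 3.54}, {"tx": -0.0417, "az": 3.54}, {"tx": -0.0417, "az": 3.54}, {"tx": -0.0417, "az": 3.54}, {"tx": -0.0417, "az": 3.54}, {"tx": -0.0417, "az": 3.54}, {"tx": -0.0417, "az": 3.54}, {"tx": -0.0417, "az": 3.54}])

```text
invalid input at $.plan[0]: expected keys claw, tx, ty, tz, ax, ay, az
```

Run:
```python
from h import *
st()
for k in range(2):
  for c in ('top','side'):
    r.grab_frame(c)
    for t in ['box','flap_l_lug','flap_r_lug','flap_l_hinge','flap_r_hinge']:
        print(c,t,find(t,c,n=1))
```

```text
1.0 tcp [0.1793 0.6508 0.4047] F [ 0.3 -0.5  0.9] w 0.085 gf 0.0
[[-0.964, 0.266, 0.0], [0.266, 0.964, 0.0], [0.0, 0.0, -1.0]]
q [-1.41   0.477  0.022  1.555 -0.011  1.109 -0.083]
top box [(0.95, [0.5216, -0.2021, 0.0022])]
top flap_l_lug [(0.61, [0.5265, -0.1725, 0.1274])]
top flap_r_lug [(0.64, [0.512, -0.2437, 0.1429])]
top flap_l_hinge [(0.83, [0.5452, -0.0692, 0.092])]
top flap_r_hinge [(0.95, [0.4993, -0.3273, 0.0866])]
side box [(0.82, [0.5182, -0.2006, -0.0065])]
side flap_l_lug [(0.84, [0.5223, -0.169, 0.1262])]
side flap_r_lug [(0.56, [0.5072, -0.2347, 0.1395])]
side flap_l_hinge [(0.7, [0.5395, -0.0714, 0.0871])]
side flap_r_hinge [(0.81, [0.4981, -0.3278, 0.0901])]
top box [(0.93, [0.5189, -0.2016, 0.0016])]
top flap_l_lug [(0.88, [0.5254, -0.1704, 0.1284])]
top flap_r_lug [(0.91, [0.5147, -0.2416, 0.1457])]
top flap_l_hinge [(0.78, [0.5502, -0.0709, 0.0933])]
top flap_r_hinge [(0.61, [0.4974, -0.328, 0.0866])]
side box [(0.95, [0.5119, -0.2025, -0.0048])]
side flap_l_lug [(0.83, [0.523, -0.1713, 0.1267])]
side flap_r_lug [(0.56, [0.5089, -0.2378, 0.1429])]
side flap_l_hinge [(0.78, [0.539, -0.0718, 0.0823])]
side flap_r_hinge [(0.76, [0.4983, -0.3275, 0.0889])]
```

arm_command(plan=[{"claw": 0, "tx": -0.0417, "ty": 0, "tz": 0, "ax": 0, "ay": 0, "az": 3.54}, {"claw": 0, "tx": -0.0417, "ty": 0, "tz": 0, "ax": 0, "ay": 0, "az": 3.54}, {"claw": 0, "tx": -0.0417, "ty": 0, "tz": 0, "ax": 0, "ay": 0, "az": 3.54}, {"claw": 0, "tx": -0.0417, "ty": 0, "tz": 0, "ax": 0, "ay": 0, "az": 3.54}, {"claw": 0, "tx": -0.0417, "ty": 0, "tz": 0, "ax": 0, "ay": 0, "az": 3.54}, {"claw": 0, "tx": -0.0417, "ty": 0, "tz": 0, "ax": 0, "ay": 0, "az": 3.54}, {"claw": 0, "tx": -0.0417, "ty": 0, "tz": 0, "ax": 0, "ay": 0, "az": 3.54}, {"claw": 0, "tx": -0.0417, "ty": 0, "tz": 0, "ax": 0, "ay": 0, "az": 3.54}, {"claw": 0, "tx": -0.0417, "ty": 0, "tz": 0, "ax": 0, "ay": 0, "az": 3.54}, {"claw": 0, "tx": -0.0417, "ty": 0, "tz": 0, "ax": 0, "ay": 0, "az": 3.54}])

```text
clock: 3.03
tcp_pos: [0.531, 0.4363, 0.4048]
orientation: [1.351, 2.836, 0.001]
contact_force: [0.8, 0.4, -0.6]
grip_width: 0.0857
gripper_force: 0.0
```

arm_command(plan=[{"claw": 0, "tx": -0.0417, "ty": 0, "tz": 0, "ax": 0, "ay": 0, "az": 3.54}, {"claw": 0, "tx": -0.0417, "ty": 0, "tz": 0, "ax": 0, "ay": 0, "az": 3.54}, {"claw": 0, "tx": -0.0417, "ty": 0, "tz": 0, "ax": 0, "ay": 0, "az": 3.54}, {"claw": 0, "tx": -0.0417, "ty": 0, "tz": 0, "ax": 0, "ay": 0, "az": 3.54}, {"claw": 0, "tx": -0.0417, "ty": 0, "tz": 0, "ax": 0, "ay": 0, "az": 3.54}, {"claw": 0, "tx": -0.0417, "ty": 0, "tz": 0, "ax": 0, "ay": 0, "az": 3.54}, {"claw": 0, "tx": -0.0417, "ty": 0, "tz": 0, "ax": 0, "ay": 0, "az": 3.54}, {"claw": 0, "tx": -0.0417, "ty": 0, "tz": 0, "ax": 0, "ay": 0, "az": 3.54}, {"claw": 0, "tx": -0.0417, "ty": 0, "tz": 0, "ax": 0, "ay": 0, "az": 3.54}, {"claw": 0, "tx": -0.0417, "ty": 0, "tz": 0, "ax": 0, "ay": 0, "az": 3.54}])

```text
clock: 3.87
tcp_pos: [0.692, 0.059, 0.4048]
orientation: [2.149, 2.291, 0.001]
contact_force: [0.4, 0.3, 0.4]
grip_width: 0.0854
gripper_force: 0.0
```

arm_command(plan=[{"claw": 0.2, "tx": -0.0417, "ty": 0, "tz": 0, "ax": 0, "ay": 0, "az": 3.54}, {"claw": 0.2, "tx": -0.0417, "ty": 0, "tz": 0, "ax": 0, "ay": 0, "az": 3.54}, {"claw": 0.2, "tx": -0.0417, "ty": 0, "tz": 0, "ax": 0, "ay": 0, "az": 3.54}, {"claw": 0.2, "tx": -0.0417, "ty": 0, "tz": 0, "ax": 0, "ay": 0, "az": 3.54}, {"claw": 0.2, "tx": 0, "ty": 0, "tz": 0, "ax": 0, "ay": 0, "az": 0}, {"claw": 0.2, "tx": 0, "ty": 0, "tz": 0, "ax": 0, "ay": 0, "az": 0}, {"claw": 0.2, "tx": 0, "ty": 0, "tz": 0, "ax": 0, "ay": 0, "az": 0}, {"claw": 0.2, "tx": 0, "ty": 0, "tz": 0, "ax": 0, "ay": 0, "az": 0}, {"claw": 0.2, "tx": 0, "ty": 0, "tz": 0, "ax": 0, "ay": 0, "az": 0}, {"claw": 0.2, "tx": 0, "ty": 0, "tz": 0, "ax": 0, "ay": 0, "az": 0}])

```text
clock: 4.7
tcp_pos: [0.6875, -0.1038, 0.4045]
orientation: [-2.41, -2.015, -0.0]
contact_force: [0.4, -0.6, 0.1]
grip_width: 0.0685
gripper_force: 0.0
```

```bash
cat >> h.py <<'E'
def go(p,head,off=0.155):
    """print shift in tool axes (after turning) to bring grasp point to p, with tool y at heading (deg)"""
    s=r.get_obs(); M=R.from_rotvec(s['orientation']).as_matrix()
    g=np.array(s['tcp_pos'])+off*M[:,2]
    a=np.radians(head); c,sn=np.cos(a),np.sin(a)
    T=np.array([[-sn,c,0],[c,sn,0],[0,0,-1]]).T
    rv=R.from_matrix(M.T@T).as_rotvec(degrees=True)
    print('t',round(s['clock'],2),'grasp',g.round(4),'w',round(s['grip_width'],4),'gf',np.round(s['gripper_force'],1),'F',np.round(s['contact_force'],1),'turn',rv.round(2),'shift now',(M.T@(np.array(p)-g)).round(4),'after turn',(T.T@(np.array(p)-g)).round(4))
E
python3 - <<'E'
from h import *
print(r.get_obs()['joints'])
go([.525,-.1705,.1265],-10.3)
E
```

```text
[-0.28644255  0.55448165  0.52324681  1.527245   -0.29451216  1.1391739
  0.11757443]
t 4.7 grasp [ 0.6875 -0.1037  0.2495] w 0.0685 gf 0.0 F [ 0.4 -0.6  0.1] turn [-0.01 -0.03  0.09] shift now [-0.0947 -0.1481  0.123 ] after turn [-0.0948 -0.1479  0.123 ]
```

arm_command(squeeze=30, plan=[{"claw": 0.3, "tx": -0.019, "ty": -0.0296, "tz": 0, "ax": 0, "ay": 0, "az": 0}, {"claw": 0.3, "tx": -0.019, "ty": -0.0296, "tz": 0, "ax": 0, "ay": 0, "az": 0}, {"claw": 0.3, "tx": -0.019, "ty": -0.0296, "tz": 0, "ax": 0, "ay": 0, "az": 0}, {"claw": 0.3, "tx": -0.019, "ty": -0.0296, "tz": 0, "ax": 0, "ay": 0, "az": 0}, {"claw": 0.3, "tx": -0.019, "ty": -0.0296, "tz": 0, "ax": 0, "ay": 0, "az": 0}, {"claw": 0.3, "tx": 0, "ty": 0, "tz": 0.03, "ax": 0, "ay": 0, "az": 0}, {"claw": 0.3, "tx": 0, "ty": 0, "tz": 0.03, "ax": 0, "ay": 0, "az": 0}, {"claw": 0.3, "tx": 0, "ty": 0, "tz": 0.02, "ax": 0, "ay": 0, "az": 0}, {"claw": 0.3, "tx": 0, "ty": 0, "tz": 0, "ax": 0, "ay": 0, "az": 0}, {"claw": 0.3, "tx": 0, "ty": 0, "tz": 0, "ax": 0, "ay": 0, "az": 0}])

```text
clock: 5.53
tcp_pos: [0.5246, -0.1718, 0.3244]
orientation: [-2.411, -2.012, 0.002]
contact_force: [-0.2, 0.3, 1.0]
grip_width: 0.0599
gripper_force: 0.0
```

Run:
```python
from h import *
go([.525,-.1705,.1265],-10.3); save('side','s1.png')
```

```text
t 5.53 grasp [ 0.5243 -0.1718  0.1694] w 0.0599 gf 0.0 F [-0.2  0.3  1. ] turn [-0.1   0.01 -0.01] shift now [0.0014 0.0006 0.0429] after turn [0.0014 0.0005 0.0429]
```

View pics/s1.png

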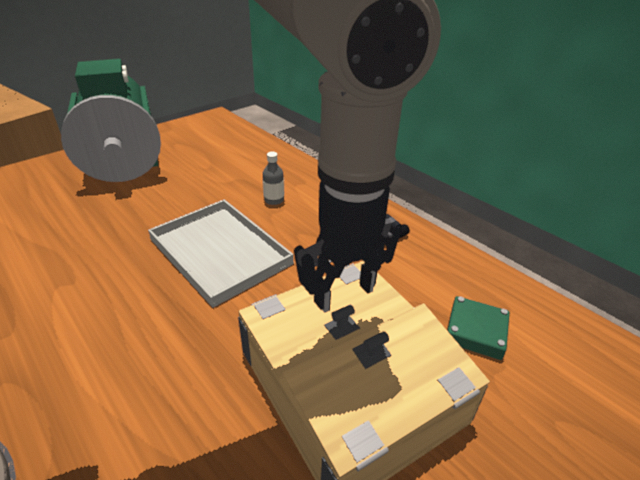

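The side view shows the fingers straddling the left lug (340,318) along the box x. Next I descend and pinch.

arm_command(squeeze=30, plan=[{"claw": 0.3, "tx": 0.001, "ty": 0, "tz": 0.02, "ax": 0, "ay": 0, "az": 0}, {"claw": 0.3, "tx": 0, "ty": 0, "tz": 0.022, "ax": 0, "ay": 0, "az": 0}, {"claw": 0.3, "tx": 0, "ty": 0, "tz": 0, "ax": 0, "ay": 0, "az": 0}, {"claw": 0.8, "tx": 0, "ty": 0, "tz": 0, "ax": 0, "ay": 0, "az": 0}, {"claw": 0.8, "tx": 0, "ty": 0, "tz": 0, "ax": 0, "ay": 0, "az": 0}, {"claw": 0.8, "tx": 0, "ty": 0, "tz": 0, "ax": 0, "ay": 0, "az": 0}, {"claw": 0.8, "tx": 0, "ty": 0, "tz": 0, "ax": 0, "ay": 0, "az": 0}, {"claw": 0.8, "tx": 0, "ty": 0, "tz": 0, "ax": 0, "ay": 0, "az": 0}, {"claw": 0.8, "tx": 0, "ty": 0, "tz": 0, "ax": 0, "ay": 0, "az": 0}, {"claw": 0.8, "tx": 0, "ty": 0, "tz": 0, "ax": 0, "ay": 0, "az": 0}])

```text
clock: 6.42
tcp_pos: [0.5245, -0.1718, 0.2843]
orientation: [2.413, 2.011, 0.001]
contact_force: [-3.8, 1.1, 6.7]
grip_width: 0.029
gripper_force: 29.7
```

Run:
```python
from h import *
go([.525,-.1705,.1265],-10.3); print(r.get_obs()['moment'])
# arc shifts
import math
rr=math.hypot(.1,.036); a0=math.atan2(.036,.1)
for s0,s1,n in ((0.03,1.83,20),(.19,1.83,18)):
    a=np.linspace(s0,s1,n+1)+a0
    d=np.diff(np.c_[-rr*np.cos(a),rr*np.sin(a)],axis=0); print((1000*d).round(1).tolist())
```

```text
t 6.42 grasp [ 0.5246 -0.1717  0.1293] w 0.029 gf 29.7 F [-3.8  1.1  6.7] turn [ 0.02 -0.03 -0.08] shift now [0.0013 0.0002 0.0028] after turn [0.0013 0.0002 0.0028]
[0.13106278 0.89493449 0.09563293]
[[3.9, 8.7], [4.7, 8.3], [5.4, 7.9], [6.1, 7.4], [6.7, 6.8], [7.3, 6.2], [7.8, 5.5], [8.3, 4.8], [8.7, 4.0], [9.0, 3.2], [9.3, 2.4], [9.4, 1.5], [9.5, 0.7], [9.6, -0.2], [9.5, -1.0], [9.4, -1.9], [9.2, -2.7], [8.9, -3.5], [8.5, -4.3], [8.1, -5.1]]
[[5.3, 8.1], [6.0, 7.6], [6.7, 7.0], [7.3, 6.4], [7.8, 5.7], [8.3, 4.9], [8.7, 4.1], [9.1, 3.3], [9.4, 2.5], [9.5, 1.6], [9.7, 0.8], [9.7, -0.1], [9.6, -1.0], [9.5, -1.9], [9.3, -2.7], [9.0, -3.6], [8.6, -4.4], [8.2, -5.1]]
```

arm_command(squeeze=40, plan=[{"claw": 0.8, "tx": 0.0039, "ty": 0, "tz": -0.0087, "ax": 0, "ay": 0, "az": 0}, {"claw": 0.8, "tx": 0.0047, "ty": 0, "tz": -0.0083, "ax": 0, "ay": 0, "az": 0}, {"claw": 0.8, "tx": 0.0054, "ty": 0, "tz": -0.0079, "ax": 0, "ay": 0, "az": 0}, {"claw": 0.8, "tx": 0.0061, "ty": 0, "tz": -0.0074, "ax": 0, "ay": 0, "az": 0}, {"claw": 0.8, "tx": 0.0067, "ty": 0, "tz": -0.0068, "ax": 0, "ay": 0, "az": 0}, {"claw": 0.8, "tx": 0.0073, "ty": 0, "tz": -0.0062, "ax": 0, "ay": 0, "az": 0}, {"claw": 0.8, "tx": 0.0078, "ty": 0, "tz": -0.0055, "ax": 0, "ay": 0, "az": 0}, {"claw": 0.8, "tx": 0.0083, "ty": 0, "tz": -0.0048, "ax": 0, "ay": 0, "az": 0}, {"claw": 0.8, "tx": 0.0087, "ty": 0, "tz": -0.004, "ax": 0, "ay": 0, "az": 0}, {"claw": 0.8, "tx": 0.009, "ty": 0, "tz": -0.0032, "ax": 0, "ay": 0, "az": 0}])

```text
clock: 7.25
tcp_pos: [0.5368, -0.105, 0.347]
orientation: [2.413, 2.01, -0.001]
contact_force: [-3.7, -4.6, 0.5]
grip_width: 0.0288
gripper_force: 39.7
```

Run:
```python
from h import *
go([.525,-.1705,.1265],-10.3); r.grab_frame('top'); r.grab_frame('side'); print(find('flap_l_lug','top'),find('flap_l_lug','side'))
```

```text
t 7.25 grasp [ 0.5368 -0.1052  0.192 ] w 0.0288 gf 39.7 F [-3.7 -4.6  0.5] turn [ 0.04  0.07 -0.11] shift now [-0.0663  0.0001  0.0656] after turn [-0.0664  0.      0.0655]
[] [(0.7, [0.5367, -0.1092, 0.1902]), (0.59, [0.4983, -0.3278, 0.0914])]
```

Following well. Finishing the arc.

arm_command(plan=[{"claw": 0.8, "tx": 0.0093, "ty": 0, "tz": -0.0024, "ax": 0, "ay": 0, "az": 0}, {"claw": 0.8, "tx": 0.0094, "ty": 0, "tz": -0.0015, "ax": 0, "ay": 0, "az": 0}, {"claw": 0.8, "tx": 0.0095, "ty": 0, "tz": -0.0007, "ax": 0, "ay": 0, "az": 0}, {"claw": 0.8, "tx": 0.0096, "ty": 0, "tz": 0.0002, "ax": 0, "ay": 0, "az": 0}, {"claw": 0.8, "tx": 0.0095, "ty": 0, "tz": 0.001, "ax": 0, "ay": 0, "az": 0}, {"claw": 0.8, "tx": 0.0094, "ty": 0, "tz": 0.0019, "ax": 0, "ay": 0, "az": 0}, {"claw": 0.8, "tx": 0.0092, "ty": 0, "tz": 0.0027, "ax": 0, "ay": 0, "az": 0}, {"claw": 0.8, "tx": 0.0089, "ty": 0, "tz": 0.0035, "ax": 0, "ay": 0, "az": 0}, {"claw": 0.8, "tx": 0.0085, "ty": 0, "tz": 0.0043, "ax": 0, "ay": 0, "az": 0}, {"claw": 0.8, "tx": 0.0081, "ty": 0, "tz": 0.0051, "ax": 0, "ay": 0, "az": 0}])

```text
clock: 8.28
tcp_pos: [0.5538, -0.0124, 0.3336]
orientation: [-2.41, -2.013, -0.005]
contact_force: [-4.3, 1.4, 8.3]
grip_width: 0.0291
gripper_force: 40.4
```

Run:
```python
from h import *
go([.525,-.1705,.1265],-10.3); save('side','s2.png'); print(find('flap_l_lug','side'))
```

```text
t 8.28 grasp [ 0.554  -0.0119  0.1786] w 0.0291 gf 40.4 F [-4.3  1.4  8.3] turn [ 0.05 -0.19  0.03] shift now [-0.1614 -0.0003  0.0515] after turn [-0.1612 -0.0002  0.0521]
[(0.82, [0.5517, -0.0196, 0.1801])]
```

View pics/s2.png

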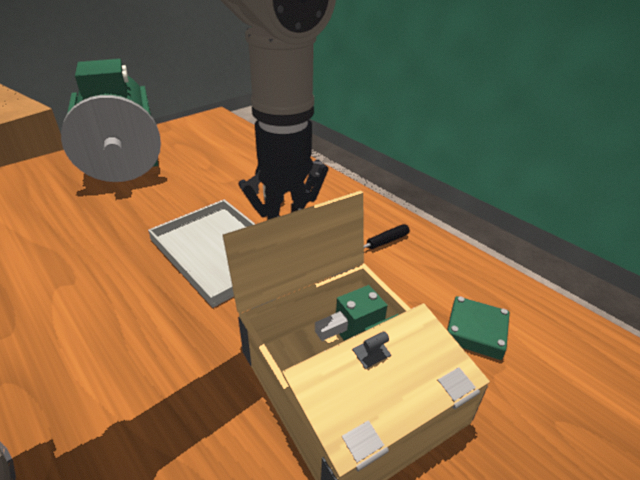

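The left flap is open past upright. One square shaft end shows at (330,325). I'll release and go over to the right lug.

arm_command(plan=[{"claw": 0.3, "tx": 0, "ty": 0, "tz": 0, "ax": 0, "ay": 0, "az": 0}, {"claw": 0.3, "tx": 0, "ty": 0, "tz": 0, "ax": 0, "ay": 0, "az": 0}, {"claw": 0.3, "tx": 0, "ty": 0, "tz": 0, "ax": 0, "ay": 0, "az": 0}, {"claw": 0.3, "tx": 0, "ty": 0, "tz": 0, "ax": 0, "ay": 0, "az": 0}, {"claw": 0.3, "tx": 0, "ty": 0, "tz": -0.025, "ax": 0, "ay": 0, "az": 0}, {"claw": 0.3, "tx": 0, "ty": 0, "tz": -0.035, "ax": 0, "ay": 0, "az": 0}, {"claw": 0.3, "tx": 0, "ty": 0, "tz": -0.035, "ax": 0, "ay": 0, "az": 0}, {"claw": 0.3, "tx": -0.03, "ty": 0, "tz": 0, "ax": 0, "ay": 0, "az": 0}, {"claw": 0.3, "tx": -0.04, "ty": 0, "tz": 0, "ax": 0, "ay": 0, "az": 0}, {"claw": 0.3, "tx": -0.04, "ty": 0, "tz": 0, "ax": 0, "ay": 0, "az": 0}])

```text
clock: 9.22
tcp_pos: [0.5335, -0.1234, 0.4273]
orientation: [2.409, 2.014, 0.003]
contact_force: [0.6, -0.9, -0.2]
grip_width: 0.0598
gripper_force: 0.0
```

arm_command(plan=[{"claw": 0.3, "tx": -0.04, "ty": 0, "tz": 0, "ax": 0, "ay": 0, "az": 0}, {"claw": 0.3, "tx": -0.04, "ty": 0, "tz": 0, "ax": 0, "ay": 0, "az": 0}, {"claw": 0.3, "tx": -0.04, "ty": 0, "tz": 0, "ax": 0, "ay": 0, "az": 0}, {"claw": 0.3, "tx": 0, "ty": 0, "tz": 0.03, "ax": 0, "ay": 0, "az": 0}, {"claw": 0.3, "tx": 0, "ty": 0, "tz": 0.03, "ax": 0, "ay": 0, "az": 0}, {"claw": 0.3, "tx": 0, "ty": 0, "tz": 0.03, "ax": 0, "ay": 0, "az": 0}, {"claw": 0.3, "tx": 0, "ty": 0, "tz": 0, "ax": 0, "ay": 0, "az": 0}, {"claw": 0.3, "tx": 0, "ty": 0, "tz": 0, "ax": 0, "ay": 0, "az": 0}, {"claw": 0.3, "tx": 0, "ty": 0, "tz": 0, "ax": 0, "ay": 0, "az": 0}, {"claw": 0.3, "tx": 0, "ty": 0, "tz": 0, "ax": 0, "ay": 0, "az": 0}])

```text
clock: 10.05
tcp_pos: [0.5127, -0.2413, 0.3384]
orientation: [2.411, 2.01, 0.003]
contact_force: [0.2, 0.5, 0.9]
grip_width: 0.0598
gripper_force: 0.0
```

Run:
```python
from h import *
save('side','s3.png');r.grab_frame('top'); print(find('flap_r_lug','side'),find('flap_r_lug','top'))
go([.5125,-.239,.144],-10.3)
```

```text
[(0.81, [0.5087, -0.2359, 0.1412])] [(0.66, [0.5419, -0.1296, 0.053]), (0.65, [0.515, -0.2411, 0.1464])]
t 10.25 grasp [ 0.5127 -0.241   0.1826] w 0.0593 gf 0.0 F [ 0.3 -0.4 -0.5] turn [ 0.12 -0.   -0.05] shift now [ 0.0019 -0.0006  0.0386] after turn [ 0.0019 -0.0005  0.0386]
```

arm_command(squeeze=40, plan=[{"claw": 0.3, "tx": 0.001, "ty": 0, "tz": 0.02, "ax": 0, "ay": 0, "az": 0}, {"claw": 0.3, "tx": 0, "ty": 0, "tz": 0.018, "ax": 0, "ay": 0, "az": 0}, {"claw": 0.3, "tx": 0, "ty": 0, "tz": 0, "ax": 0, "ay": 0, "az": 0}, {"claw": 0.8, "tx": 0, "ty": 0, "tz": 0, "ax": 0, "ay": 0, "az": 0}, {"claw": 0.8, "tx": 0, "ty": 0, "tz": 0, "ax": 0, "ay": 0, "az": 0}, {"claw": 0.8, "tx": 0, "ty": 0, "tz": 0, "ax": 0, "ay": 0, "az": 0}, {"claw": 0.8, "tx": 0, "ty": 0, "tz": 0, "ax": 0, "ay": 0, "az": 0}, {"claw": 0.8, "tx": 0, "ty": 0, "tz": 0, "ax": 0, "ay": 0, "az": 0}, {"claw": 0.8, "tx": 0, "ty": 0, "tz": 0, "ax": 0, "ay": 0, "az": 0}, {"claw": 0.8, "tx": 0, "ty": 0, "tz": 0, "ax": 0, "ay": 0, "az": 0}])

```text
clock: 11.08
tcp_pos: [0.5121, -0.2397, 0.2986]
orientation: [-2.412, -2.012, -0.001]
contact_force: [-2.6, 2.5, 3.4]
grip_width: 0.029
gripper_force: 39.8
```

arm_command(plan=[{"claw": 0.8, "tx": -0.0053, "ty": 0, "tz": -0.0081, "ax": 0, "ay": 0, "az": 0}, {"claw": 0.8, "tx": -0.006, "ty": 0, "tz": -0.0076, "ax": 0, "ay": 0, "az": 0}, {"claw": 0.8, "tx": -0.0067, "ty": 0, "tz": -0.007, "ax": 0, "ay": 0, "az": 0}, {"claw": 0.8, "tx": -0.0073, "ty": 0, "tz": -0.0064, "ax": 0, "ay": 0, "az": 0}, {"claw": 0.8, "tx": -0.0078, "ty": 0, "tz": -0.0057, "ax": 0, "ay": 0, "az": 0}, {"claw": 0.8, "tx": -0.0083, "ty": 0, "tz": -0.0049, "ax": 0, "ay": 0, "az": 0}, {"claw": 0.8, "tx": -0.0087, "ty": 0, "tz": -0.0041, "ax": 0, "ay": 0, "az": 0}, {"claw": 0.8, "tx": -0.0091, "ty": 0, "tz": -0.0033, "ax": 0, "ay": 0, "az": 0}, {"claw": 0.8, "tx": -0.0094, "ty": 0, "tz": -0.0025, "ax": 0, "ay": 0, "az": 0}, {"claw": 0.8, "tx": 0, "ty": 0, "tz": 0, "ax": 0, "ay": 0, "az": 0}])

```text
clock: 11.92
tcp_pos: [0.4989, -0.31, 0.3492]
orientation: [2.415, 2.007, -0.001]
contact_force: [-3.5, 3.1, 3.8]
grip_width: 0.029
gripper_force: 40.7
```

Run:
```python
from h import *
r.grab_frame('side'); print(find('flap_r_lug','side'))
go([.5125,-.239,.144],-10.3)
```

```text
[(0.82, [0.4999, -0.3017, 0.1916])]
t 12.02 grasp [ 0.4993 -0.3089  0.1939] w 0.029 gf 40.8 F [-4.4  3.1  5.2] turn [ 0.03  0.05 -0.17] shift now [0.0712 0.0002 0.0498] after turn [0.0712 0.0005 0.0499]
```

arm_command(plan=[{"claw": 0.8, "tx": -0.0095, "ty": 0, "tz": -0.0016, "ax": 0, "ay": 0, "az": 0}, {"claw": 0.8, "tx": -0.0097, "ty": 0, "tz": -0.0008, "ax": 0, "ay": 0, "az": 0}, {"claw": 0.8, "tx": -0.0097, "ty": 0, "tz": 0.0001, "ax": 0, "ay": 0, "az": 0}, {"claw": 0.8, "tx": -0.0096, "ty": 0, "tz": 0.001, "ax": 0, "ay": 0, "az": 0}, {"claw": 0.8, "tx": -0.0095, "ty": 0, "tz": 0.0019, "ax": 0, "ay": 0, "az": 0}, {"claw": 0.8, "tx": -0.0093, "ty": 0, "tz": 0.0027, "ax": 0, "ay": 0, "az": 0}, {"claw": 0.8, "tx": -0.009, "ty": 0, "tz": 0.0036, "ax": 0, "ay": 0, "az": 0}, {"claw": 0.8, "tx": -0.0086, "ty": 0, "tz": 0.0044, "ax": 0, "ay": 0, "az": 0}, {"claw": 0.8, "tx": -0.0082, "ty": 0, "tz": 0.0051, "ax": 0, "ay": 0, "az": 0}, {"claw": 0.8, "tx": 0, "ty": 0, "tz": 0, "ax": 0, "ay": 0, "az": 0}])

```text
clock: 12.85
tcp_pos: [0.484, -0.3914, 0.3318]
orientation: [2.413, 2.007, -0.003]
contact_force: [-3.2, -1.2, 3.6]
grip_width: 0.0291
gripper_force: 39.9
```

arm_command(plan=[{"claw": 0.3, "tx": 0, "ty": 0, "tz": 0, "ax": 0, "ay": 0, "az": 0}, {"claw": 0.3, "tx": 0, "ty": 0, "tz": 0, "ax": 0, "ay": 0, "az": 0}, {"claw": 0.3, "tx": 0, "ty": 0, "tz": 0, "ax": 0, "ay": 0, "az": 0}, {"claw": 0.3, "tx": 0, "ty": 0, "tz": 0, "ax": 0, "ay": 0, "az": 0}, {"claw": 0.3, "tx": 0, "ty": 0, "tz": -0.025, "ax": 0, "ay": 0, "az": 0}, {"claw": 0.3, "tx": 0, "ty": 0, "tz": -0.035, "ax": 0, "ay": 0, "az": 0}, {"claw": 0.3, "tx": 0, "ty": 0, "tz": -0.035, "ax": 0, "ay": 0, "az": 0}, {"claw": 0.3, "tx": 0, "ty": 0, "tz": -0.03, "ax": 0, "ay": 0, "az": 0}, {"claw": 0.3, "tx": 0, "ty": 0, "tz": 0, "ax": 0, "ay": 0, "az": 0}, {"claw": 0.3, "tx": 0, "ty": 0, "tz": 0, "ax": 0, "ay": 0, "az": 0}])

```text
clock: 13.68
tcp_pos: [0.4853, -0.3892, 0.4587]
orientation: [2.409, 2.01, 0.003]
contact_force: [0.0, 1.1, -0.8]
grip_width: 0.0597
gripper_force: 0.0
```

Run:
```python
from h import *
st(); save('top','t4.png'); save('side','s4.png')
for t in ['shaft0_grip','shaft1_grip','shaft2_grip','housing0_mouth','housing1_mouth','housing2_mouth','tray','flap_l_lug','flap_r_lug']:
    print(t,find(t,'top'),find(t,'side'))
```

```text
13.68 tcp [ 0.4853 -0.3892  0.4587] F [ 0.   1.1 -0.8] w 0.0597 gf 0.0
[[0.179, 0.984, 0.004], [0.984, -0.179, -0.002], [-0.001, 0.004, -1.0]]
q [ 0.09   0.395  0.659  1.66  -0.26   1.171  0.633]
shaft0_grip [(0.69, [0.5228, -0.2684, 0.0512]), (0.43, [0.497, -0.3287, 0.0865])] [(0.85, [0.5212, -0.2676, 0.0537])]
shaft1_grip [(0.86, [0.5313, -0.2004, 0.0512])] [(0.72, [0.5269, -0.2041, 0.0512])]
shaft2_grip [(0.9, [0.5444, -0.1315, 0.0536])] [(0.6, [0.5396, -0.131, 0.0478])]
housing0_mouth [(0.6, [0.5424, -0.2808, 0.0573])] [(0.91, [0.5434, -0.2734, 0.0544])]
housing1_mouth [(0.6, [0.7715, -0.0026, -0.0019]), (0.59, [0.559, -0.2092, 0.0571])] [(0.95, [0.5498, -0.2065, 0.0516])]
housing2_mouth [(0.79, [0.5653, -0.1366, 0.0556])] [(0.57, [0.5672, -0.1347, 0.053])]
tray [(0.82, [0.5395, 0.1919, 0.0005])] [(0.86, [0.5341, 0.1884, -0.0029])]
flap_l_lug [(0.84, [0.5551, -0.0226, 0.1856])] [(0.82, [0.5514, -0.0175, 0.1842])]
flap_r_lug [(0.96, [0.4881, -0.3839, 0.1858])] [(0.88, [0.4805, -0.3793, 0.1775])]
```

View pics/t4.png

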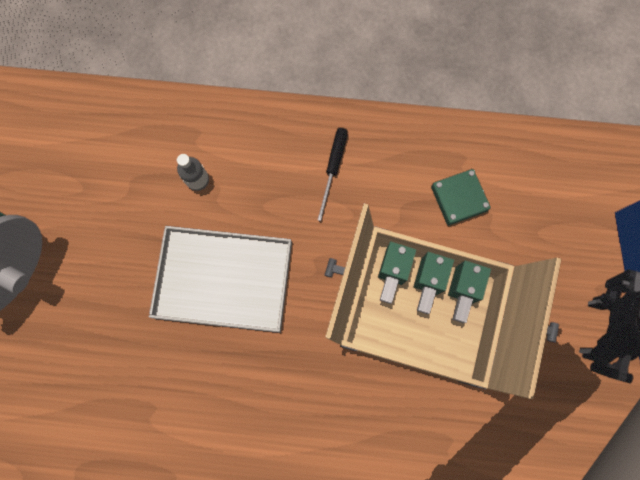

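Run:
```python
import cv2
im=cv2.imread('pics/t4.png')[232:332,370:500]; cv2.imwrite('pics/c4.png',cv2.resize(im,None,fx=6,fy=6,interpolation=cv2.INTER_CUBIC))
```

```text
(no output)
```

View pics/c4.png

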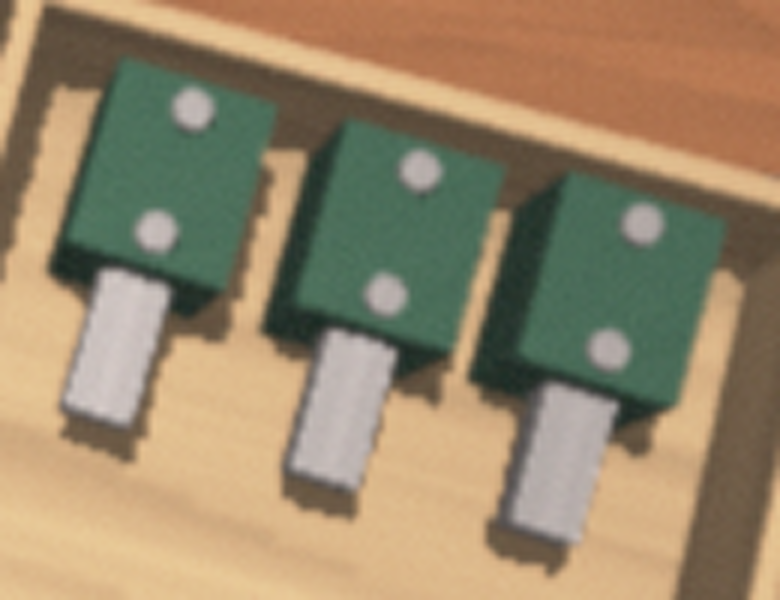

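```bash
cat >> h.py <<'E'
def proj(P,cam='top'):
    m,o,p=cm(cam); c=o.inv().apply(np.atleast_2d(P)-p)
    return np.c_[m['cx']+m['fx']*c[:,0]/-c[:,2], m['cy']-m['fy']*c[:,1]/-c[:,2]]
def rect(im,z,x0,x1,y0,y1,res=.00025,cam='top'):
    q=np.float32([[x0,y0],[x1,y0],[x1,y1],[x0,y1]]); d=((q-[x0,y0])/res).astype(np.float32)
    H=cv2.getPerspectiveTransform(np.float32(proj(np.c_[q,np.full(4,z)],cam)),d)
    return cv2.warpPerspective(im,H,(int((x1-x0)/res),int((y1-y0)/res)),flags=cv2.INTER_CUBIC)
E
python3 - <<'E'
from h import *
im=cv2.imread('pics/t4.png'); x0,y0,res=.46,-.31,.00025
def rects(mask,lo,hi,tag):
    n,l,s,c=cv2.connectedComponentsWithStats(mask.astype(np.uint8))
    for i in range(1,n):
        a=s[i,4]*res*res*1e6
        if lo<a<hi:
            (cx,cy),(w,h),ang=cv2.minAreaRect(np.argwhere(l==i)[:,::-1].astype(np.float32))
            mm=cv2.moments((l==i).astype(np.uint8),True); th=np.degrees(.5*np.arctan2(2*mm['mu11'],mm['mu20']-mm['mu02']))
            print(tag,'c',round(x0+cx*res,4),round(y0+cy*res,4),'wh',round(w*res*1e3,1),round(h*res*1e3,1),'ang',round(ang,1),'cent',np.round([x0+c[i,0]*res,y0+c[i,1]*res],4),'th',round(th,1),'A',round(a))
w=rect(im,.065,.46,.68,-.31,-.08); hsv=cv2.cvtColor(w,cv2.COLOR_BGR2HSV)
rects((hsv[...,1]<45)&(hsv[...,2]>140),500,1600,'shaft')
w=rect(im,.080,.46,.68,-.31,-.08); hsv=cv2.cvtColor(w,cv2.COLOR_BGR2HSV)
rects((hsv[...,0]>60)&(hsv[...,0]<95)&(hsv[...,1]>60)&(hsv[...,2]>75),1500,4500,'house')
rects((hsv[...,1]<45)&(hsv[...,2]>140),30,150,'bolt')
# user corner reads
def bp(u,v,z):
    m,o,p=cm('top'); d=o.apply([(u-m['cx'])/m['fx'],-(v-m['cy'])/m['fy'],-1]); return p+d*(z-p[2])/d[2]
def C(pts,z): return np.array([bp(370+a/6-.4,232+b/6-.4,z)[:2] for a,b in pts])
for n,p in dict(s0=[(543,385),(619,401),(578,545),(512,520)],s1=[(322,330),(397,347),(358,490),(290,466)],s2=[(100,268),(172,286),(130,425),(63,405)]).items():
    q=C(p,.065); d=q[1]-q[2]+q[0]-q[3]; e=q[0]-q[1]; print(n,q.mean(0).round(4),'ang',np.degrees(np.arctan2(d[1],d[0])).round(1),'len',np.linalg.norm(d)/2,np.linalg.norm(e))
for n,p in dict(h0=[(572,172),(725,217),(676,410),(518,355)],h1=[(347,118),(505,167),(446,357),(297,305)],h2=[(124,57),(275,105),(222,290),(68,241)]).items():
    q=C(p,.08); d=q[1]-q[2]+q[0]-q[3]; e=q[0]-q[1]; print(n,q.mean(0).round(4),'ang',np.degrees(np.arctan2(d[1],d[0])).round(1),'len',np.linalg.norm(d)/2,np.linalg.norm(e))
b=[C(p,.082) for p in ([(642,222),(608,350)],[(421,170),(386,294)],[(193,108),(156,231)])]
for q in b: d=q[0]-q[1]; print('bolts',q.mean(0).round(4),np.degrees(np.arctan2(d[1],d[0])).round(1))
# box rim outer corners from t0/t4
E
```

```text
shaft c 0.5221 -0.2695 wh 22.0 45.0 ang 77.7 cent [ 0.5224 -0.2695] th -12.6 A 926
shaft c 0.532 -0.2022 wh 22.5 45.6 ang 77.4 cent [ 0.532  -0.2021] th -12.1 A 957
shaft c 0.544 -0.132 wh 23.1 45.4 ang 77.9 cent [ 0.5438 -0.1319] th -12.0 A 993
house c 0.5745 -0.2803 wh 50.1 59.8 ang 77.2 cent [ 0.5744 -0.2797] th -15.4 A 2481
house c 0.5841 -0.2126 wh 50.1 60.0 ang 77.9 cent [ 0.5842 -0.2119] th -16.6 A 2498
house c 0.5962 -0.1423 wh 50.3 59.9 ang 78.1 cent [ 0.5959 -0.1421] th -13.5 A 2529
bolt c 0.5955 -0.2868 wh 11.0 11.0 ang 90.0 cent [ 0.5955 -0.2868] th -37.2 A 102
bolt c 0.5562 -0.2783 wh 11.6 11.1 ang 71.6 cent [ 0.5561 -0.2782] th 62.8 A 105
bolt c 0.6054 -0.2184 wh 11.3 11.7 ang 45.0 cent [ 0.6053 -0.2186] th -69.1 A 108
bolt c 0.5658 -0.2105 wh 11.7 11.7 ang 63.4 cent [ 0.566  -0.2103] th 28.9 A 113
bolt c 0.6176 -0.148 wh 12.0 11.9 ang 63.4 cent [ 0.6175 -0.1481] th 9.8 A 118
bolt c 0.5784 -0.1396 wh 11.6 12.5 ang 66.0 cent [ 0.5784 -0.1396] th -22.4 A 120
s0 [ 0.5223 -0.2696] ang -11.7 len 0.04423621412569376 0.02342860459013405
s1 [ 0.532  -0.2018] ang -10.7 len 0.04432628223133343 0.023350761572887558
s2 [ 0.544  -0.1319] ang -11.5 len 0.04441631825331356 0.022703505634421063
h0 [ 0.5751 -0.2815] ang -12.6 len 0.06039661084237194 0.047805902908088074
h1 [ 0.584  -0.2132] ang -12.5 len 0.060976004433665305 0.04997643088592639
h2 [ 0.5966 -0.1433] ang -12.0 len 0.060029013342078955 0.048310344849205426
bolts [ 0.5754 -0.2817] -12.1
bolts [ 0.5851 -0.2142] -12.2
bolts [ 0.5973 -0.1437] -12.3
```

All three shafts are present at (390,290), (430,298) and (465,308), with both flaps open. The measured sizes match (22x45, 50x60). Rotating by -88.5° now so that the fingers close across the shafts.

arm_command(plan=[{"claw": 0.45, "tx": 0, "ty": 0, "tz": 0, "ax": 0, "ay": 0, "az": -7.1}, {"claw": 0.45, "tx": 0, "ty": 0, "tz": 0, "ax": 0, "ay": 0, "az": -7.1}, {"claw": 0.45, "tx": 0, "ty": 0, "tz": 0, "ax": 0, "ay": 0, "az": -7.1}, {"claw": 0.45, "tx": 0, "ty": 0, "tz": 0, "ax": 0, "ay": 0, "az": -7.1}, {"claw": 0.45, "tx": 0, "ty": 0, "tz": 0, "ax": 0, "ay": 0, "az": -7.1}, {"claw": 0.45, "tx": 0, "ty": 0, "tz": 0, "ax": 0, "ay": 0, "az": -7.1}, {"claw": 0.45, "tx": 0, "ty": 0, "tz": 0, "ax": 0, "ay": 0, "az": -7.1}, {"claw": 0.45, "tx": 0, "ty": 0, "tz": 0, "ax": 0, "ay": 0, "az": -7.1}, {"claw": 0.45, "tx": 0, "ty": 0, "tz": 0, "ax": 0, "ay": 0, "az": -7.1}, {"claw": 0.45, "tx": 0, "ty": 0, "tz": 0, "ax": 0, "ay": 0, "az": -7.1}])

```text
clock: 15.52
tcp_pos: [0.4849, -0.3891, 0.4566]
orientation: [0.787, 3.041, -0.0]
contact_force: [0.5, -0.2, 0.0]
grip_width: 0.0473
gripper_force: 0.0
```

arm_command(plan=[{"claw": 0.45, "tx": 0, "ty": 0, "tz": 0, "ax": 0, "ay": 0, "az": -7.1}, {"claw": 0.45, "tx": 0, "ty": 0, "tz": 0, "ax": 0, "ay": 0, "az": -7.1}, {"claw": 0.45, "tx": 0, "ty": 0, "tz": 0, "ax": 0, "ay": 0, "az": -3.3}, {"claw": 0.45, "tx": 0, "ty": 0.04, "tz": 0, "ax": 0, "ay": 0, "az": 0}, {"claw": 0.45, "tx": 0, "ty": 0.04, "tz": 0, "ax": 0, "ay": 0, "az": 0}, {"claw": 0.45, "tx": 0, "ty": 0.04, "tz": 0, "ax": 0, "ay": 0, "az": 0}, {"claw": 0.45, "tx": 0, "ty": 0, "tz": 0, "ax": 0, "ay": 0, "az": 0}, {"claw": 0.45, "tx": 0, "ty": 0, "tz": 0, "ax": 0, "ay": 0, "az": 0}, {"claw": 0.45, "tx": 0, "ty": 0, "tz": 0, "ax": 0, "ay": 0, "az": 0}, {"claw": 0.45, "tx": 0, "ty": 0, "tz": 0, "ax": 0, "ay": 0, "az": 0}])

```text
clock: 16.35
tcp_pos: [0.509, -0.2731, 0.4567]
orientation: [0.328, 3.124, -0.001]
contact_force: [0.0, 0.1, -0.1]
grip_width: 0.0472
gripper_force: 0.0
```

Run:
```python
from h import *
st(); go([.5201,-.269,.062],78.2)
m=lambda p,q:None
from h import cm
def bp(u,v,z):
    mm,o,p=cm('top'); d=o.apply([(u-mm['cx'])/mm['fx'],-(v-mm['cy'])/mm['fy'],-1]); return (p+d*(z-p[2])/d[2])[:2]
a,b,c,d=[bp(*x,.09) for x in ((377,230),(512,267),(490,386),(343,348))]
print(a,b,c,d)
for u,v in((d,a),(c,b)): w=v-u; print(np.degrees(np.arctan2(w[1],w[0])),np.linalg.norm(w))
for u,v in((b,a),(c,d)): w=v-u; print(np.degrees(np.arctan2(-w[0],w[1])),np.linalg.norm(w))
```

```text
16.35 tcp [ 0.509  -0.2731  0.4567] F [ 0.   0.1 -0.1] w 0.0472 gf 0.0
[[-0.978, 0.208, -0.0], [0.208, 0.978, -0.001], [-0.0, -0.001, -1.0]]
q [ 0.149  0.273  0.291  1.749 -0.085  1.131  1.828]
t 16.35 grasp [ 0.509  -0.2732  0.3017] w 0.0472 gf 0.0 F [ 0.   0.1 -0.1] turn [-0.04  0.01 -0.18] shift now [-0.0099  0.0066  0.2397] after turn [-0.01    0.0064  0.2397]
[ 0.64717529 -0.09913232] [ 0.60334729 -0.34733233] [ 0.39142043 -0.3149865 ] [ 0.42954749 -0.05691312]
-10.978851309662351 0.22168518262318257
-8.677930354875361 0.21438107623337113
-10.01424944703663 0.252039954790848
-8.403933601821706 0.26087457392825747
```

arm_command(squeeze=20, plan=[{"claw": 0.45, "tx": -0.01, "ty": 0.0065, "tz": 0, "ax": 0, "ay": 0, "az": 0}, {"claw": 0.45, "tx": 0, "ty": 0, "tz": 0.04, "ax": 0, "ay": 0, "az": 0}, {"claw": 0.45, "tx": 0, "ty": 0, "tz": 0.04, "ax": 0, "ay": 0, "az": 0}, {"claw": 0.45, "tx": 0, "ty": 0, "tz": 0.04, "ax": 0, "ay": 0, "az": 0}, {"claw": 0.45, "tx": 0, "ty": 0, "tz": 0.04, "ax": 0, "ay": 0, "az": 0}, {"claw": 0.45, "tx": 0, "ty": 0, "tz": 0.03, "ax": 0, "ay": 0, "az": 0}, {"claw": 0.45, "tx": 0, "ty": 0, "tz": 0, "ax": 0, "ay": 0, "az": 0}, {"claw": 0.45, "tx": 0, "ty": 0, "tz": 0, "ax": 0, "ay": 0, "az": 0}, {"claw": 0.45, "tx": 0, "ty": 0, "tz": 0, "ax": 0, "ay": 0, "az": 0}, {"claw": 0.45, "tx": 0, "ty": 0, "tz": 0, "ax": 0, "ay": 0, "az": 0}])

```text
clock: 17.18
tcp_pos: [0.5218, -0.2682, 0.2691]
orientation: [0.325, 3.12, -0.002]
contact_force: [-0.6, -0.1, -0.1]
grip_width: 0.0468
gripper_force: 0.0
```

Run:
```python
from h import *
go([.5201,-.269,.062],78.0)
a=save('side','s5.png'); b=save('top','t5.png')
c=lambda im,x,y:cv2.resize(im[y:y+100,x:x+130,::-1],(400,308),interpolation=cv2.INTER_CUBIC)
p=proj([[.52,-.269,.06]],'side')[0]; q=proj([[.52,-.269,.06]])[0]; print(p,q)
cv2.imwrite('pics/c5.png',np.hstack([c(a,int(p[0])-65,int(p[1])-50),c(b,int(q[0])-65,int(q[1])-50)]))
```

```text
t 17.18 grasp [ 0.5225 -0.2685  0.1141] w 0.0468 gf 0.0 F [-0.6 -0.1 -0.1] turn [-0.04  0.25  0.1 ] shift now [ 0.0025 -0.001   0.0521] after turn [ 0.0022 -0.001   0.0521]
[391.27974335 393.05175717] [462.34899463 310.11484925]
```

View pics/c5.png

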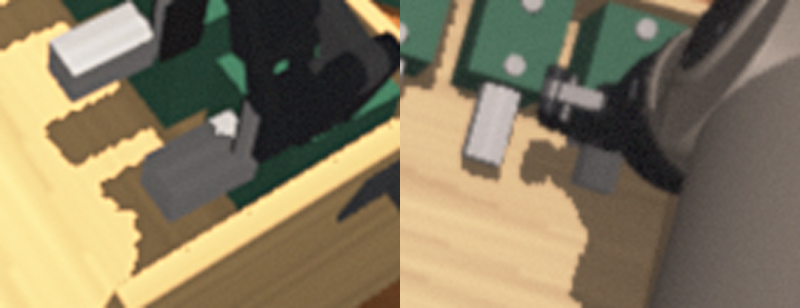

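The views show the fingers straddling shaft 0 just above it. Descending, then closing step by step.

arm_command(squeeze=20, plan=[{"claw": 0.45, "tx": 0.002, "ty": -0.001, "tz": 0.02, "ax": 0, "ay": 0, "az": 0}, {"claw": 0.45, "tx": 0, "ty": 0, "tz": 0.02, "ax": 0, "ay": 0, "az": 0}, {"claw": 0.45, "tx": 0, "ty": 0, "tz": 0.012, "ax": 0, "ay": 0, "az": 0}, {"claw": 0.5, "tx": 0, "ty": 0, "tz": 0, "ax": 0, "ay": 0, "az": 0}, {"claw": 0.6, "tx": 0, "ty": 0, "tz": 0, "ax": 0, "ay": 0, "az": 0}, {"claw": 0.64, "tx": 0, "ty": 0, "tz": 0, "ax": 0, "ay": 0, "az": 0}, {"claw": 0.66, "tx": 0, "ty": 0, "tz": 0, "ax": 0, "ay": 0, "az": 0}, {"claw": 0.66, "tx": 0, "ty": 0, "tz": 0, "ax": 0, "ay": 0, "az": 0}, {"claw": 0.66, "tx": 0, "ty": 0, "tz": 0, "ax": 0, "ay": 0, "az": 0}, {"claw": 0.66, "tx": 0, "ty": 0, "tz": 0, "ax": 0, "ay": 0, "az": 0}])

```text
clock: 18.12
tcp_pos: [0.5187, -0.268, 0.2151]
orientation: [0.325, 3.124, -0.0]
contact_force: [0.2, -0.1, -0.0]
grip_width: 0.0291
gripper_force: 0.0
```

arm_command(plan=[{"claw": 0.67, "tx": 0, "ty": 0, "tz": 0, "ax": 0, "ay": 0, "az": 0}, {"claw": 0.68, "tx": 0, "ty": 0, "tz": 0, "ax": 0, "ay": 0, "az": 0}, {"claw": 0.69, "tx": 0, "ty": 0, "tz": 0, "ax": 0, "ay": 0, "az": 0}, {"claw": 0.69, "tx": 0, "ty": 0, "tz": 0, "ax": 0, "ay": 0, "az": 0}, {"claw": 0.69, "tx": 0, "ty": 0, "tz": 0, "ax": 0, "ay": 0, "az": 0}, {"claw": 0.69, "tx": 0, "ty": 0, "tz": 0, "ax": 0, "ay": 0, "az": 0}, {"claw": 0.69, "tx": 0, "ty": 0, "tz": 0, "ax": 0, "ay": 0, "az": 0}, {"claw": 0.69, "tx": 0, "ty": 0, "tz": 0, "ax": 0, "ay": 0, "az": 0}, {"claw": 0.69, "tx": 0, "ty": 0, "tz": 0, "ax": 0, "ay": 0, "az": 0}, {"claw": 0.69, "tx": 0, "ty": 0, "tz": 0, "ax": 0, "ay": 0, "az": 0}])

```text
clock: 18.95
tcp_pos: [0.5185, -0.268, 0.2146]
orientation: [0.325, 3.125, 0.0]
contact_force: [0.1, 0.5, -0.2]
grip_width: 0.0265
gripper_force: 0.0
```

Run:
```python
from h import *
go([.5201,-.269,.062],78.0); print(r.get_obs()['moment'])
```

```text
t 18.95 grasp [ 0.5185 -0.268   0.0596] w 0.0265 gf 0.0 F [ 0.1  0.5 -0.2] turn [0.   0.   0.14] shift now [-0.0017 -0.0007 -0.0024] after turn [-0.0018 -0.0007 -0.0024]
[-0.03233961 -0.02606625  0.00779941]
```

arm_command(plan=[{"claw": 0.69, "tx": 0, "ty": -0.0005, "tz": -0.0025, "ax": 0, "ay": 0, "az": 0}, {"claw": 0.69, "tx": 0, "ty": 0, "tz": 0, "ax": 0, "ay": 0, "az": 0}, {"claw": 0.7, "tx": 0, "ty": 0, "tz": 0, "ax": 0, "ay": 0, "az": 0}, {"claw": 0.705, "tx": 0, "ty": 0, "tz": 0, "ax": 0, "ay": 0, "az": 0}, {"claw": 0.71, "tx": 0, "ty": 0, "tz": 0, "ax": 0, "ay": 0, "az": 0}, {"claw": 0.71, "tx": 0, "ty": 0, "tz": 0, "ax": 0, "ay": 0, "az": 0}, {"claw": 0.71, "tx": 0, "ty": 0, "tz": 0, "ax": 0, "ay": 0, "az": 0}, {"claw": 0.71, "tx": 0, "ty": 0, "tz": 0, "ax": 0, "ay": 0, "az": 0}, {"claw": 0.71, "tx": 0, "ty": 0, "tz": 0, "ax": 0, "ay": 0, "az": 0}, {"claw": 0.71, "tx": 0, "ty": 0, "tz": 0, "ax": 0, "ay": 0, "az": 0}])

```text
clock: 19.78
tcp_pos: [0.5184, -0.2684, 0.2171]
orientation: [-0.325, -3.125, -0.0]
contact_force: [0.3, 0.5, 0.3]
grip_width: 0.025
gripper_force: 0.0
```

arm_command(plan=[{"claw": 0.715, "tx": 0, "ty": 0, "tz": 0, "ax": 0, "ay": 0, "az": 0}, {"claw": 0.72, "tx": 0, "ty": 0, "tz": 0, "ax": 0, "ay": 0, "az": 0}, {"claw": 0.72, "tx": 0, "ty": 0, "tz": 0, "ax": 0, "ay": 0, "az": 0}, {"claw": 0.72, "tx": 0, "ty": 0, "tz": 0, "ax": 0, "ay": 0, "az": 0}, {"claw": 0.72, "tx": 0, "ty": 0, "tz": 0, "ax": 0, "ay": 0, "az": 0}, {"claw": 0.72, "tx": 0, "ty": 0, "tz": 0, "ax": 0, "ay": 0, "az": 0}, {"claw": 0.72, "tx": 0, "ty": 0, "tz": 0, "ax": 0, "ay": 0, "az": 0}, {"claw": 0.72, "tx": 0, "ty": 0, "tz": 0, "ax": 0, "ay": 0, "az": 0}, {"claw": 0.72, "tx": 0, "ty": 0, "tz": 0, "ax": 0, "ay": 0, "az": 0}, {"claw": 0.72, "tx": 0, "ty": 0, "tz": 0, "ax": 0, "ay": 0, "az": 0}])

```text
clock: 20.62
tcp_pos: [0.5184, -0.2684, 0.2171]
orientation: [-0.325, -3.125, -0.0]
contact_force: [0.9, -0.4, 0.5]
grip_width: 0.0237
gripper_force: 0.0
```

Run:
```python
from h import *
go([.5201,-.269,.062],78.0); print(r.get_obs()['moment'])
```

```text
t 20.62 grasp [ 0.5184 -0.2684  0.0621] w 0.0237 gf 0.0 F [ 0.9 -0.4  0.5] turn [ 0.   -0.    0.14] shift now [-0.0018 -0.0002  0.0001] after turn [-0.0018 -0.0002  0.0001]
[ 0.03606345 -0.0024713  -0.0331332 ]
```

No contact at 23.7 mm opening, so it is centred within 1 mm. Gripping.

arm_command(squeeze=25, plan=[{"claw": 0.73, "tx": 0, "ty": 0, "tz": 0, "ax": 0, "ay": 0, "az": 0}, {"claw": 0.74, "tx": 0, "ty": 0, "tz": 0, "ax": 0, "ay": 0, "az": 0}, {"claw": 0.75, "tx": 0, "ty": 0, "tz": 0, "ax": 0, "ay": 0, "az": 0}, {"claw": 0.8, "tx": 0, "ty": 0, "tz": 0, "ax": 0, "ay": 0, "az": 0}, {"claw": 0.9, "tx": 0, "ty": 0, "tz": 0, "ax": 0, "ay": 0, "az": 0}, {"claw": 0.9, "tx": 0, "ty": 0, "tz": 0, "ax": 0, "ay": 0, "az": 0}, {"claw": 0.9, "tx": 0, "ty": 0, "tz": 0, "ax": 0, "ay": 0, "az": 0}, {"claw": 0.9, "tx": 0, "ty": 0, "tz": 0, "ax": 0, "ay": 0, "az": 0}, {"claw": 0.9, "tx": 0, "ty": 0, "tz": 0, "ax": 0, "ay": 0, "az": 0}, {"claw": 0.9, "tx": 0, "ty": 0, "tz": 0, "ax": 0, "ay": 0, "az": 0}])

```text
clock: 21.45
tcp_pos: [0.5184, -0.2685, 0.2171]
orientation: [0.325, 3.125, -0.0]
contact_force: [-1.4, -0.6, 1.3]
grip_width: 0.0216
gripper_force: 28.5
```

Run:
```python
from h import *
go([.5201,-.269,.062],78.0); print(r.get_obs()['moment'])
```

```text
t 21.45 grasp [ 0.5184 -0.2686  0.0621] w 0.0216 gf 28.5 F [-1.4 -0.6  1.3] turn [-0.01  0.    0.13] shift now [-0.0017 -0.0001  0.0001] after turn [-0.0017 -0.0001  0.0001]
[-0.20265855  0.10132479 -0.06993967]
```

arm_command(squeeze=60, plan=[{"claw": 0.9, "tx": 0, "ty": 0, "tz": 0, "ax": 0, "ay": 0, "az": 0}, {"claw": 0.9, "tx": 0, "ty": 0, "tz": 0, "ax": 0, "ay": 0, "az": 0}, {"claw": 0.9, "tx": 0.002, "ty": 0, "tz": 0, "ax": 0, "ay": 0, "az": 0}, {"claw": 0.9, "tx": 0.003, "ty": 0, "tz": 0, "ax": 0, "ay": 0, "az": 0}, {"claw": 0.9, "tx": 0.004, "ty": 0, "tz": 0, "ax": 0, "ay": 0, "az": 0}, {"claw": 0.9, "tx": 0.004, "ty": 0, "tz": 0, "ax": 0, "ay": 0, "az": 0}, {"claw": 0.9, "tx": 0.004, "ty": 0, "tz": 0, "ax": 0, "ay": 0, "az": 0}, {"claw": 0.9, "tx": 0.004, "ty": 0, "tz": 0, "ax": 0, "ay": 0, "az": 0}, {"claw": 0.9, "tx": 0.004, "ty": 0, "tz": 0, "ax": 0, "ay": 0, "az": 0}, {"claw": 0.9, "tx": 0.004, "ty": 0, "tz": 0, "ax": 0, "ay": 0, "az": 0}])

```text
clock: 22.28
tcp_pos: [0.4895, -0.2622, 0.217]
orientation: [-0.324, -3.124, -0.0]
contact_force: [1.8, 0.5, -0.6]
grip_width: 0.0207
gripper_force: 61.8
```

Run:
```python
from h import *
go([.5184,-.2685,.062],78.0); print(r.get_obs()['moment'])
r.grab_frame('side'); print(find('housing0_mouth','side',n=1),find('shaft0_grip','side',n=1))
```

```text
t 22.28 grasp [ 0.4894 -0.2622  0.062 ] w 0.0207 gf 61.8 F [ 1.8  0.5 -0.6] turn [ 0.01 -0.03  0.14] shift now [-0.0297 -0.0002 -0.    ] after turn [-0.0297 -0.0002 -0.    ]
[-0.07174661 -0.29983014 -0.02691494]
[(0.68, [0.5435, -0.2767, 0.0535])] [(0.82, [0.4896, -0.2612, 0.0531])]
```

arm_command(plan=[{"claw": 0.9, "tx": 0.0042, "ty": 0, "tz": 0, "ax": 0, "ay": 0, "az": 0}, {"claw": 0.9, "tx": 0.0042, "ty": 0, "tz": 0, "ax": 0, "ay": 0, "az": 0}, {"claw": 0.9, "tx": 0.0042, "ty": 0, "tz": 0, "ax": 0, "ay": 0, "az": 0}, {"claw": 0.9, "tx": 0.0042, "ty": 0, "tz": 0, "ax": 0, "ay": 0, "az": 0}, {"claw": 0.9, "tx": 0.0042, "ty": 0, "tz": 0, "ax": 0, "ay": 0, "az": 0}, {"claw": 0.9, "tx": 0.0042, "ty": 0, "tz": 0, "ax": 0, "ay": 0, "az": 0}, {"claw": 0.9, "tx": 0.0042, "ty": 0, "tz": 0, "ax": 0, "ay": 0, "az": 0}, {"claw": 0.9, "tx": 0.0042, "ty": 0, "tz": 0, "ax": 0, "ay": 0, "az": 0}, {"claw": 0.9, "tx": 0.0042, "ty": 0, "tz": 0, "ax": 0, "ay": 0, "az": 0}, {"claw": 0.9, "tx": 0.0042, "ty": 0, "tz": 0, "ax": 0, "ay": 0, "az": 0}])

```text
clock: 23.27
tcp_pos: [0.4484, -0.2537, 0.217]
orientation: [-0.325, -3.124, -0.0]
contact_force: [0.5, -0.0, -2.8]
grip_width: 0.0209
gripper_force: 61.5
```

arm_command(plan=[{"claw": 0.9, "tx": 0, "ty": 0, "tz": 0, "ax": 0, "ay": 0, "az": 0}, {"claw": 0.9, "tx": 0, "ty": 0, "tz": 0, "ax": 0, "ay": 0, "az": 0}, {"claw": 0.9, "tx": 0, "ty": 0, "tz": -0.015, "ax": 0, "ay": 0, "az": 0}, {"claw": 0.9, "tx": 0, "ty": 0, "tz": -0.025, "ax": 0, "ay": 0, "az": 0}, {"claw": 0.9, "tx": 0, "ty": 0, "tz": -0.03, "ax": 0, "ay": 0, "az": 0}, {"claw": 0.9, "tx": 0, "ty": 0, "tz": -0.03, "ax": 0, "ay": 0, "az": 0}, {"claw": 0.9, "tx": 0, "ty": 0, "tz": -0.03, "ax": 0, "ay": 0, "az": 0}, {"claw": 0.9, "tx": 0, "ty": 0, "tz": -0.03, "ax": 0, "ay": 0, "az": 0}, {"claw": 0.9, "tx": 0, "ty": 0, "tz": -0.03, "ax": 0, "ay": 0, "az": 0}, {"claw": 0.9, "tx": 0, "ty": 0, "tz": -0.03, "ax": 0, "ay": 0, "az": 0}])

```text
clock: 24.1
tcp_pos: [0.4487, -0.2538, 0.4387]
orientation: [0.325, 3.125, -0.0]
contact_force: [1.4, -0.1, -2.4]
grip_width: 0.0206
gripper_force: 61.4
```

```bash
cat >> h.py <<'E'
def tray(save_as=None):
    im=r.grab_frame('top')[:,:,::-1].copy()
    if save_as: cv2.imwrite('pics/'+save_as,im)
    z,x0,y0,res=.005,.35,-.02,.001
    w=rect(im,z,.35,.75,-.02,.45,res); hsv=cv2.cvtColor(w,cv2.COLOR_BGR2HSV)
    n,l,s,c=cv2.connectedComponentsWithStats(((hsv[...,1]<40)&(hsv[...,2]>130)).astype(np.uint8))
    i=1+np.argmax(s[1:,4]); (cx,cy),wh,a=cv2.minAreaRect(np.argwhere(l==i)[:,::-1].astype(np.float32))
    print('tray floor',round(x0+cx*res,4),round(y0+cy*res,4),np.round(wh,1),'ang',round(a,1), find('tray','top',n=1))
E
python3 - <<'E'
from h import *
go([.5184,-.2685,.062],78.0); tray()
save('side','s6.png'); print(find('tray','side',n=1),find('shaft0_grip','side',n=1),find('housing0_mouth','side',n=1))
E
```

```text
t 24.1 grasp [ 0.4487 -0.2538  0.2837] w 0.0206 gf 61.4 F [ 1.4 -0.1 -2.4] turn [-0.    0.01  0.14] shift now [-7.120e-02 -1.000e-04  2.217e-01] after turn [-7.120e-02  1.000e-04  2.217e-01]
tray floor 0.5416 0.1914 [254.2 183.4] ang 89.6 [(0.98, [0.5395, 0.1868, 0.0002])]
[] [(0.58, [0.453, -0.2531, 0.2777])] [(0.9, [0.5414, -0.2766, 0.055])]
```

View pics/s6.png

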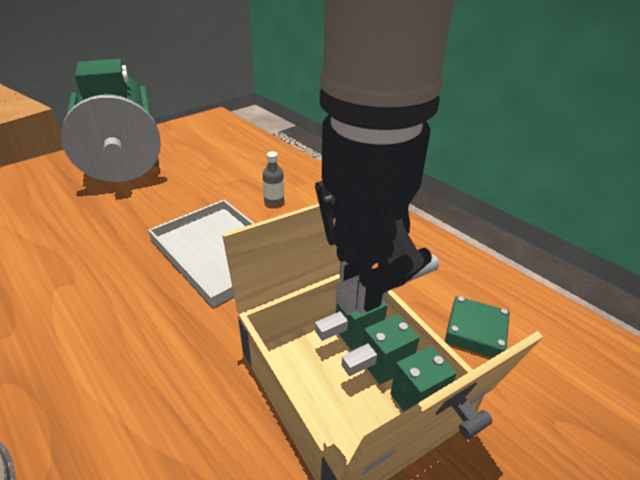

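Shaft 0 is free and held in the gripper, and the housings are undisturbed. Carrying it over the left flap to the far side of the tray.

arm_command(plan=[{"claw": 0.9, "tx": 0, "ty": 0, "tz": 0, "ax": 0, "ay": 0, "az": -6}, {"claw": 0.9, "tx": 0, "ty": 0.02, "tz": 0, "ax": 0, "ay": 0, "az": -6}, {"claw": 0.9, "tx": -0.005, "ty": 0.036, "tz": 0, "ax": 0, "ay": 0, "az": 0}, {"claw": 0.9, "tx": -0.005, "ty": 0.038, "tz": 0, "ax": 0, "ay": 0, "az": 0}, {"claw": 0.9, "tx": -0.005, "ty": 0.038, "tz": 0, "ax": 0, "ay": 0, "az": 0}, {"claw": 0.9, "tx": -0.005, "ty": 0.038, "tz": 0, "ax": 0, "ay": 0, "az": 0}, {"claw": 0.9, "tx": -0.005, "ty": 0.038, "tz": 0, "ax": 0, "ay": 0, "az": 0}, {"claw": 0.9, "tx": -0.005, "ty": 0.038, "tz": 0, "ax": 0, "ay": 0, "az": 0}, {"claw": 0.9, "tx": -0.005, "ty": 0.038, "tz": 0, "ax": 0, "ay": 0, "az": 0}, {"claw": 0.9, "tx": -0.005, "ty": 0.038, "tz": 0, "ax": 0, "ay": 0, "az": 0}])

```text
clock: 25.23
tcp_pos: [0.4897, 0.0699, 0.4354]
orientation: [0.004, -3.139, 0.001]
contact_force: [0.1, -0.5, -3.5]
grip_width: 0.0206
gripper_force: 61.5
```

arm_command(plan=[{"claw": 0.9, "tx": -0.005, "ty": 0.038, "tz": 0, "ax": 0, "ay": 0, "az": 0}, {"claw": 0.9, "tx": -0.005, "ty": 0.038, "tz": 0, "ax": 0, "ay": 0, "az": 0}, {"claw": 0.9, "tx": -0.005, "ty": 0.038, "tz": 0, "ax": 0, "ay": 0, "az": 0}, {"claw": 0.9, "tx": 0, "ty": 0.038, "tz": 0, "ax": 0, "ay": 0, "az": 0}, {"claw": 0.9, "tx": 0, "ty": 0.038, "tz": 0, "ax": 0, "ay": 0, "az": 0}, {"claw": 0.9, "tx": 0, "ty": 0, "tz": 0.03, "ax": 0, "ay": 0, "az": 0}, {"claw": 0.9, "tx": 0, "ty": 0, "tz": 0.04, "ax": 0, "ay": 0, "az": 0}, {"claw": 0.9, "tx": 0, "ty": 0, "tz": 0.04, "ax": 0, "ay": 0, "az": 0}, {"claw": 0.9, "tx": 0, "ty": 0, "tz": 0, "ax": 0, "ay": 0, "az": 0}, {"claw": 0.9, "tx": 0, "ty": 0, "tz": 0, "ax": 0, "ay": 0, "az": 0}])

```text
clock: 26.07
tcp_pos: [0.5038, 0.2575, 0.3243]
orientation: [0.004, -3.135, 0.006]
contact_force: [0.5, 0.2, -2.2]
grip_width: 0.021
gripper_force: 61.4
```

Run:
```python
from h import *
r.grab_frame('side'); r.grab_frame('top'); print(find('tray','side',n=1),find('tray','top',n=1))
go([.505,.26,.0255],90)
```

```text
[(0.7, [0.5173, 0.1615, 0.0005])] [(0.65, [0.5237, 0.1612, 0.0004])]
t 26.27 grasp [0.5064 0.259  0.1747] w 0.0206 gf 61.5 F [ 0.1  0.5 -1.7] turn [0.14 0.22 0.11] shift now [0.0019 0.0006 0.1492] after turn [0.0014 0.001  0.1492]
```

Run:
```python
from h import *
tray('t7.png'); r.grab_frame('side'); print(find('tray','side',n=1),find('tray','side','boxes_of',n=1))
```

```text
tray floor 0.5276 0.1644 [254.5 183.1] ang 89.5 []
[(0.88, [0.5189, 0.1588, -0.0014])] [(0.6, [0.4813, 0.1989, 0.0031])]
```

View pics/t7.png

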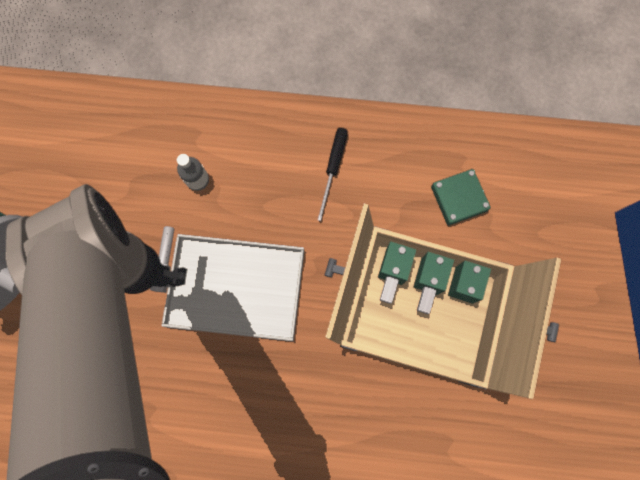

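The tray has been knocked to about (0.525,0.162), with its corners now at (178,237), (303,247), (293,340) and (164,327). Retargeting.

arm_command(plan=[{"claw": 0.9, "tx": 0.0154, "ty": -0.014, "tz": 0, "ax": 0, "ay": 0, "az": 0}, {"claw": 0.9, "tx": 0, "ty": -0.013, "tz": 0, "ax": 0, "ay": 0, "az": 0}, {"claw": 0.9, "tx": 0, "ty": 0, "tz": 0.03, "ax": 0, "ay": 0, "az": 0}, {"claw": 0.9, "tx": 0, "ty": 0, "tz": 0.03, "ax": 0, "ay": 0, "az": 0}, {"claw": 0.9, "tx": 0, "ty": 0, "tz": 0.03, "ax": 0, "ay": 0, "az": 0}, {"claw": 0.9, "tx": 0, "ty": 0, "tz": 0.02, "ax": 0, "ay": 0, "az": 0}, {"claw": 0.9, "tx": 0, "ty": 0, "tz": 0, "ax": 0, "ay": 0, "az": 0}, {"claw": 0.9, "tx": 0, "ty": 0, "tz": 0, "ax": 0, "ay": 0, "az": 0}, {"claw": 0.9, "tx": 0, "ty": 0, "tz": 0, "ax": 0, "ay": 0, "az": 0}, {"claw": 0.9, "tx": 0, "ty": 0, "tz": 0, "ax": 0, "ay": 0, "az": 0}])

```text
clock: 27.35
tcp_pos: [0.4904, 0.2315, 0.2189]
orientation: [-0.003, 3.139, 0.003]
contact_force: [-0.3, -0.5, -2.0]
grip_width: 0.0203
gripper_force: 61.4
```

Run:
```python
from h import *
r.grab_frame('side'); print(find('tray','side',n=1),find('shaft0_grip','side'))
go([.491,.232,.0255],90);
```

```text
[(0.85, [0.5215, 0.1609, -0.0012])] []
t 27.5 grasp [0.4903 0.2315 0.0634] w 0.0205 gf 61.4 F [-0.6  0.2 -2.3] turn [0.07 0.12 0.13] shift now [-0.0006  0.0004  0.0379] after turn [-0.0007  0.0005  0.0379]
```

arm_command(plan=[{"claw": 0.9, "tx": 0, "ty": 0, "tz": 0.012, "ax": 0, "ay": 0, "az": 0}, {"claw": 0.9, "tx": 0, "ty": 0, "tz": 0.012, "ax": 0, "ay": 0, "az": 0}, {"claw": 0.9, "tx": 0, "ty": 0, "tz": 0.007, "ax": 0, "ay": 0, "az": 0}, {"claw": 0.9, "tx": 0, "ty": 0, "tz": 0.003, "ax": 0, "ay": 0, "az": 0}, {"claw": 0.9, "tx": 0, "ty": 0, "tz": 0.002, "ax": 0, "ay": 0, "az": 0}, {"claw": 0.9, "tx": 0, "ty": 0, "tz": 0, "ax": 0, "ay": 0, "az": 0}, {"claw": 0.9, "tx": 0, "ty": 0, "tz": 0, "ax": 0, "ay": 0, "az": 0}, {"claw": 0.9, "tx": 0, "ty": 0, "tz": 0, "ax": 0, "ay": 0, "az": 0}, {"claw": 0.9, "tx": 0, "ty": 0, "tz": 0, "ax": 0, "ay": 0, "az": 0}, {"claw": 0.9, "tx": 0, "ty": 0, "tz": 0, "ax": 0, "ay": 0, "az": 0}])

```text
clock: 28.33
tcp_pos: [0.4895, 0.2312, 0.181]
orientation: [-0.004, 3.142, 0.0]
contact_force: [0.0, 0.5, -2.2]
grip_width: 0.0207
gripper_force: 61.5
```

Run:
```python
from h import *
go([.491,.232,.0245],90); a=save('side','s8.png'); p=proj([[.5,.232,.02]],'side')[0].astype(int)
cv2.imwrite('pics/c8.png',cv2.resize(a[p[1]-60:p[1]+60,p[0]-80:p[0]+80,::-1],None,fx=4,fy=4))
```

```text
t 28.33 grasp [0.4895 0.2312 0.026 ] w 0.0207 gf 61.5 F [ 0.   0.5 -2.2] turn [0.   0.   0.13] shift now [-0.0015  0.0008  0.0015] after turn [-0.0015  0.0008  0.0015]
```

View pics/c8.png

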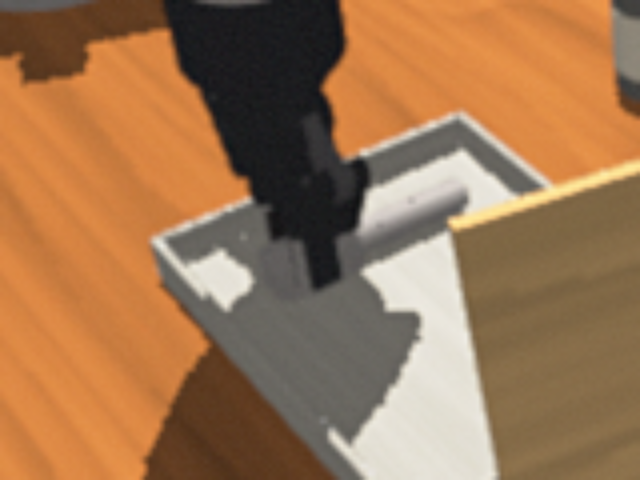

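The shaft is level, just above the tray floor, inside the walls. Setting it down, releasing, and rising.

arm_command(plan=[{"claw": 0.9, "tx": 0, "ty": 0, "tz": 0.0015, "ax": 0, "ay": 0, "az": 0}, {"claw": 0.9, "tx": 0, "ty": 0, "tz": 0, "ax": 0, "ay": 0, "az": 0}, {"claw": 0.7, "tx": 0, "ty": 0, "tz": 0, "ax": 0, "ay": 0, "az": 0}, {"claw": 0.6, "tx": 0, "ty": 0, "tz": 0, "ax": 0, "ay": 0, "az": 0}, {"claw": 0.45, "tx": 0, "ty": 0, "tz": 0, "ax": 0, "ay": 0, "az": 0}, {"claw": 0.45, "tx": 0, "ty": 0, "tz": 0, "ax": 0, "ay": 0, "az": 0}, {"claw": 0.45, "tx": 0, "ty": 0, "tz": 0, "ax": 0, "ay": 0, "az": 0}, {"claw": 0.45, "tx": 0, "ty": 0, "tz": -0.02, "ax": 0, "ay": 0, "az": 0}, {"claw": 0.45, "tx": 0, "ty": 0, "tz": -0.035, "ax": 0, "ay": 0, "az": 0}, {"claw": 0.45, "tx": 0, "ty": 0, "tz": -0.04, "ax": 0, "ay": 0, "az": 0}])

```text
clock: 29.22
tcp_pos: [0.4886, 0.2307, 0.2739]
orientation: [0.004, -3.137, 0.004]
contact_force: [1.8, 0.7, -0.6]
grip_width: 0.0468
gripper_force: 0.0
```

arm_command(plan=[{"claw": 0.45, "tx": 0, "ty": 0, "tz": -0.04, "ax": 0, "ay": 0, "az": 0}, {"claw": 0.45, "tx": 0, "ty": 0, "tz": -0.04, "ax": 0, "ay": 0, "az": 0}, {"claw": 0.45, "tx": 0, "ty": -0.02, "tz": -0.035, "ax": 0, "ay": 0, "az": 0}, {"claw": 0.45, "tx": 0, "ty": -0.035, "tz": -0.03, "ax": 0, "ay": 0, "az": 0}, {"claw": 0.45, "tx": -0.004, "ty": -0.04, "tz": -0.02, "ax": 0, "ay": 0, "az": 0}, {"claw": 0.45, "tx": -0.004, "ty": -0.04, "tz": 0, "ax": 0, "ay": 0, "az": 0}, {"claw": 0.45, "tx": -0.004, "ty": -0.04, "tz": 0, "ax": 0, "ay": 0, "az": 0}, {"claw": 0.45, "tx": -0.004, "ty": -0.04, "tz": 0, "ax": 0, "ay": 0, "az": 0}, {"claw": 0.45, "tx": -0.004, "ty": -0.04, "tz": 0, "ax": 0, "ay": 0, "az": 0}, {"claw": 0.45, "tx": -0.004, "ty": -0.04, "tz": 0, "ax": 0, "ay": 0, "az": 0}])

```text
clock: 30.05
tcp_pos: [0.5135, -0.0595, 0.4354]
orientation: [-0.004, 3.141, 0.0]
contact_force: [1.8, 0.1, 0.0]
grip_width: 0.047
gripper_force: 0.0
```

arm_command(plan=[{"claw": 0.45, "tx": -0.004, "ty": -0.04, "tz": 0, "ax": 0, "ay": 0, "az": 0}, {"claw": 0.45, "tx": -0.004, "ty": -0.04, "tz": 0, "ax": 0, "ay": 0, "az": 0}, {"claw": 0.45, "tx": -0.004, "ty": -0.03, "tz": 0, "ax": 0, "ay": 0, "az": 0}, {"claw": 0.45, "tx": -0.004, "ty": -0.02, "tz": 0, "ax": 0, "ay": 0, "az": 0}, {"claw": 0.45, "tx": 0, "ty": 0, "tz": 0, "ax": 0, "ay": 0, "az": 6}, {"claw": 0.45, "tx": 0, "ty": 0, "tz": 0, "ax": 0, "ay": 0, "az": 6}, {"claw": 0.45, "tx": 0, "ty": 0, "tz": 0, "ax": 0, "ay": 0, "az": 0}, {"claw": 0.45, "tx": 0, "ty": 0, "tz": 0, "ax": 0, "ay": 0, "az": 0}, {"claw": 0.45, "tx": 0, "ty": 0, "tz": 0, "ax": 0, "ay": 0, "az": 0}, {"claw": 0.45, "tx": 0, "ty": 0, "tz": 0, "ax": 0, "ay": 0, "az": 0}])

```text
clock: 30.88
tcp_pos: [0.5302, -0.1871, 0.4352]
orientation: [-0.32, -3.125, -0.0]
contact_force: [0.0, -0.5, -0.1]
grip_width: 0.0474
gripper_force: 0.0
```

Run:
```python
from h import *
go([.530,-.2018,.062],78); r.grab_frame('top'); r.grab_frame('side')
for t in ['tray','shaft0_grip','shaft1_grip','housing1_mouth']: print(t,find(t,'top'),find(t,'side'))
tray()
```

```text
t 30.88 grasp [ 0.5302 -0.1871  0.2802] w 0.0474 gf 0.0 F [ 0.  -0.5 -0.1] turn [ 0.01 -0.    0.3 ] shift now [-0.0028 -0.0145  0.2182] after turn [-0.0029 -0.0144  0.2182]
tray [(0.78, [0.5211, 0.1614, 0.0019])] [(0.9, [0.5212, 0.1608, -0.0003]), (0.55, [0.7709, 0.0, -0.0022])]
shaft0_grip [(0.65, [0.4934, 0.2308, 0.0159])] [(0.63, [0.4917, 0.2358, 0.0171])]
shaft1_grip [(0.8, [0.5325, -0.2026, 0.0512])] [(0.78, [0.5282, -0.2046, 0.0513]), (0.68, [0.5503, -0.2103, 0.0495])]
housing1_mouth [(0.75, [0.5547, -0.2055, 0.0575])] [(0.93, [0.5489, -0.2089, 0.0514])]
tray floor 0.5275 0.1644 [254.3 183.5] ang 89.5 [(0.62, [0.5203, 0.1591, 0.0037])]
```

arm_command(squeeze=25, plan=[{"claw": 0.45, "tx": -0.003, "ty": -0.0145, "tz": 0, "ax": 0, "ay": 0, "az": 0.3}, {"claw": 0.45, "tx": 0, "ty": 0, "tz": 0.04, "ax": 0, "ay": 0, "az": 0}, {"claw": 0.45, "tx": 0, "ty": 0, "tz": 0.04, "ax": 0, "ay": 0, "az": 0}, {"claw": 0.45, "tx": 0, "ty": 0, "tz": 0.04, "ax": 0, "ay": 0, "az": 0}, {"claw": 0.45, "tx": 0, "ty": 0, "tz": 0.03, "ax": 0, "ay": 0, "az": 0}, {"claw": 0.45, "tx": 0, "ty": 0, "tz": 0.02, "ax": 0, "ay": 0, "az": 0}, {"claw": 0.45, "tx": 0, "ty": 0, "tz": 0, "ax": 0, "ay": 0, "az": 0}, {"claw": 0.45, "tx": 0, "ty": 0, "tz": 0, "ax": 0, "ay": 0, "az": 0}, {"claw": 0.45, "tx": 0, "ty": 0, "tz": 0, "ax": 0, "ay": 0, "az": 0}, {"claw": 0.45, "tx": 0, "ty": 0, "tz": 0, "ax": 0, "ay": 0, "az": 0}])

```text
clock: 32.32
tcp_pos: [0.5309, -0.203, 0.2672]
orientation: [0.333, 3.121, -0.001]
contact_force: [0.3, -0.5, 0.9]
grip_width: 0.0472
gripper_force: 0.0
```

Run:
```python
from h import *
go([.530,-.2018,.062],78)
```

```text
t 32.32 grasp [ 0.5314 -0.2031  0.1122] w 0.0472 gf 0.0 F [ 0.3 -0.5  0.9] turn [-0.01  0.19 -0.18] shift now [0.0019 0.001  0.0502] after turn [0.0017 0.001  0.0502]
```

arm_command(plan=[{"claw": 0.45, "tx": 0.0005, "ty": 0.0005, "tz": 0.02, "ax": 0, "ay": 0, "az": 0}, {"claw": 0.45, "tx": 0, "ty": 0, "tz": 0.02, "ax": 0, "ay": 0, "az": 0}, {"claw": 0.5, "tx": 0, "ty": 0, "tz": 0.008, "ax": 0, "ay": 0, "az": 0}, {"claw": 0.6, "tx": 0, "ty": 0, "tz": 0, "ax": 0, "ay": 0, "az": 0}, {"claw": 0.66, "tx": 0, "ty": 0, "tz": 0, "ax": 0, "ay": 0, "az": 0}, {"claw": 0.68, "tx": 0, "ty": 0, "tz": 0, "ax": 0, "ay": 0, "az": 0}, {"claw": 0.68, "tx": 0, "ty": 0, "tz": 0, "ax": 0, "ay": 0, "az": 0}, {"claw": 0.68, "tx": 0, "ty": 0, "tz": 0, "ax": 0, "ay": 0, "az": 0}, {"claw": 0.68, "tx": 0, "ty": 0, "tz": 0, "ax": 0, "ay": 0, "az": 0}, {"claw": 0.68, "tx": 0, "ty": 0, "tz": 0, "ax": 0, "ay": 0, "az": 0}])

```text
clock: 33.15
tcp_pos: [0.5299, -0.2018, 0.2176]
orientation: [0.333, 3.123, -0.0]
contact_force: [0.7, 0.1, 0.6]
grip_width: 0.0272
gripper_force: 0.0
```

Run:
```python
from h import *
go([.530,-.2018,.062],78)
```

```text
t 33.15 grasp [ 0.53   -0.2018  0.0626] w 0.0272 gf 0.0 F [0.7 0.1 0.6] turn [ 0.    0.03 -0.16] shift now [-0.     -0.      0.0006] after turn [-0.     -0.      0.0006]
```

Spot on. Closing to near contact.

arm_command(plan=[{"claw": 0.69, "tx": 0, "ty": 0, "tz": 0, "ax": 0, "ay": 0, "az": 0}, {"claw": 0.7, "tx": 0, "ty": 0, "tz": 0, "ax": 0, "ay": 0, "az": 0}, {"claw": 0.71, "tx": 0, "ty": 0, "tz": 0, "ax": 0, "ay": 0, "az": 0}, {"claw": 0.715, "tx": 0, "ty": 0, "tz": 0, "ax": 0, "ay": 0, "az": 0}, {"claw": 0.72, "tx": 0, "ty": 0, "tz": 0, "ax": 0, "ay": 0, "az": 0}, {"claw": 0.72, "tx": 0, "ty": 0, "tz": 0, "ax": 0, "ay": 0, "az": 0}, {"claw": 0.72, "tx": 0, "ty": 0, "tz": 0, "ax": 0, "ay": 0, "az": 0}, {"claw": 0.72, "tx": 0, "ty": 0, "tz": 0, "ax": 0, "ay": 0, "az": 0}, {"claw": 0.72, "tx": 0, "ty": 0, "tz": 0, "ax": 0, "ay": 0, "az": 0}, {"claw": 0.72, "tx": 0, "ty": 0, "tz": 0, "ax": 0, "ay": 0, "az": 0}])

```text
clock: 33.98
tcp_pos: [0.5297, -0.2017, 0.2173]
orientation: [-0.333, -3.124, -0.0]
contact_force: [0.3, -0.8, -0.1]
grip_width: 0.0239
gripper_force: 0.0
```

Run:
```python
from h import *
go([.530,-.2018,.062],78); print(r.get_obs()['moment'])
```

```text
t 33.98 grasp [ 0.5297 -0.2017  0.0623] w 0.0239 gf 0.0 F [ 0.3 -0.8 -0.1] turn [ 0.   -0.   -0.16] shift now [-0.0003 -0.      0.0003] after turn [-0.0003 -0.      0.0003]
[0.01144224 0.00716005 0.03979171]
```

arm_command(squeeze=25, plan=[{"claw": 0.73, "tx": 0, "ty": 0, "tz": 0, "ax": 0, "ay": 0, "az": 0}, {"claw": 0.74, "tx": 0, "ty": 0, "tz": 0, "ax": 0, "ay": 0, "az": 0}, {"claw": 0.75, "tx": 0, "ty": 0, "tz": 0, "ax": 0, "ay": 0, "az": 0}, {"claw": 0.8, "tx": 0, "ty": 0, "tz": 0, "ax": 0, "ay": 0, "az": 0}, {"claw": 0.9, "tx": 0, "ty": 0, "tz": 0, "ax": 0, "ay": 0, "az": 0}, {"claw": 0.9, "tx": 0, "ty": 0, "tz": 0, "ax": 0, "ay": 0, "az": 0}, {"claw": 0.9, "tx": 0, "ty": 0, "tz": 0, "ax": 0, "ay": 0, "az": 0}, {"claw": 0.9, "tx": 0, "ty": 0, "tz": 0, "ax": 0, "ay": 0, "az": 0}, {"claw": 0.9, "tx": 0, "ty": 0, "tz": 0, "ax": 0, "ay": 0, "az": 0}, {"claw": 0.9, "tx": 0, "ty": 0, "tz": 0, "ax": 0, "ay": 0, "az": 0}])

```text
clock: 34.82
tcp_pos: [0.5298, -0.2017, 0.2173]
orientation: [-0.333, -3.124, -0.0]
contact_force: [-0.6, 0.4, 2.0]
grip_width: 0.0213
gripper_force: 27.2
```

arm_command(squeeze=60, plan=[{"claw": 0.9, "tx": 0, "ty": 0, "tz": 0, "ax": 0, "ay": 0, "az": 0}, {"claw": 0.9, "tx": 0, "ty": 0, "tz": 0, "ax": 0, "ay": 0, "az": 0}, {"claw": 0.9, "tx": 0.002, "ty": 0, "tz": 0, "ax": 0, "ay": 0, "az": 0}, {"claw": 0.9, "tx": 0.003, "ty": 0, "tz": 0, "ax": 0, "ay": 0, "az": 0}, {"claw": 0.9, "tx": 0.004, "ty": 0, "tz": 0, "ax": 0, "ay": 0, "az": 0}, {"claw": 0.9, "tx": 0.004, "ty": 0, "tz": 0, "ax": 0, "ay": 0, "az": 0}, {"claw": 0.9, "tx": 0.004, "ty": 0, "tz": 0, "ax": 0, "ay": 0, "az": 0}, {"claw": 0.9, "tx": 0.004, "ty": 0, "tz": 0, "ax": 0, "ay": 0, "az": 0}, {"claw": 0.9, "tx": 0.004, "ty": 0, "tz": 0, "ax": 0, "ay": 0, "az": 0}, {"claw": 0.9, "tx": 0.004, "ty": 0, "tz": 0, "ax": 0, "ay": 0, "az": 0}])

```text
clock: 35.65
tcp_pos: [0.5008, -0.1955, 0.2172]
orientation: [-0.333, -3.123, -0.0]
contact_force: [1.3, 0.1, -1.1]
grip_width: 0.0206
gripper_force: 63.0
```

Run:
```python
from h import *
go([.5297,-.2017,.0623],78); print(r.get_obs()['moment'])
r.grab_frame('side'); print(find('housing1_mouth','side',n=1),find('shaft1_grip','side',n=1))
```

```text
t 35.65 grasp [ 0.5007 -0.1955  0.0622] w 0.0206 gf 63.0 F [ 1.3  0.1 -1.1] turn [ 0.   -0.02 -0.17] shift now [-0.0296  0.     -0.0001] after turn [-0.0296 -0.0001 -0.0001]
[-0.07732495 -0.24827278  0.01035108]
[(0.59, [0.55, -0.21, 0.0497])] [(0.81, [0.4992, -0.1985, 0.0523])]
```

arm_command(plan=[{"claw": 0.9, "tx": 0.0042, "ty": 0, "tz": 0, "ax": 0, "ay": 0, "az": 0}, {"claw": 0.9, "tx": 0.0042, "ty": 0, "tz": 0, "ax": 0, "ay": 0, "az": 0}, {"claw": 0.9, "tx": 0.0042, "ty": 0, "tz": 0, "ax": 0, "ay": 0, "az": 0}, {"claw": 0.9, "tx": 0.0042, "ty": 0, "tz": 0, "ax": 0, "ay": 0, "az": 0}, {"claw": 0.9, "tx": 0.0042, "ty": 0, "tz": 0, "ax": 0, "ay": 0, "az": 0}, {"claw": 0.9, "tx": 0.0042, "ty": 0, "tz": 0, "ax": 0, "ay": 0, "az": 0}, {"claw": 0.9, "tx": 0.0042, "ty": 0, "tz": 0, "ax": 0, "ay": 0, "az": 0}, {"claw": 0.9, "tx": 0.0042, "ty": 0, "tz": 0, "ax": 0, "ay": 0, "az": 0}, {"claw": 0.9, "tx": 0.0042, "ty": 0, "tz": 0, "ax": 0, "ay": 0, "az": 0}, {"claw": 0.9, "tx": 0.0042, "ty": 0, "tz": 0, "ax": 0, "ay": 0, "az": 0}])

```text
clock: 36.63
tcp_pos: [0.4598, -0.1866, 0.2172]
orientation: [-0.333, -3.123, -0.0]
contact_force: [-0.5, 0.2, -2.1]
grip_width: 0.0205
gripper_force: 62.7
```

arm_command(plan=[{"claw": 0.9, "tx": 0, "ty": 0, "tz": 0, "ax": 0, "ay": 0, "az": 0}, {"claw": 0.9, "tx": 0, "ty": 0, "tz": 0, "ax": 0, "ay": 0, "az": 0}, {"claw": 0.9, "tx": 0, "ty": 0, "tz": -0.015, "ax": 0, "ay": 0, "az": 0}, {"claw": 0.9, "tx": 0, "ty": 0, "tz": -0.025, "ax": 0, "ay": 0, "az": 0}, {"claw": 0.9, "tx": 0, "ty": 0, "tz": -0.03, "ax": 0, "ay": 0, "az": 0}, {"claw": 0.9, "tx": 0, "ty": 0, "tz": -0.03, "ax": 0, "ay": 0, "az": 0}, {"claw": 0.9, "tx": 0, "ty": 0, "tz": -0.03, "ax": 0, "ay": 0, "az": 0}, {"claw": 0.9, "tx": 0, "ty": 0, "tz": -0.03, "ax": 0, "ay": 0, "az": 0}, {"claw": 0.9, "tx": 0, "ty": 0, "tz": -0.03, "ax": 0, "ay": 0, "az": 0}, {"claw": 0.9, "tx": 0, "ty": 0, "tz": -0.03, "ax": 0, "ay": 0, "az": 0}])

```text
clock: 37.47
tcp_pos: [0.46, -0.1868, 0.4388]
orientation: [0.333, 3.124, 0.0]
contact_force: [1.4, 0.1, -3.3]
grip_width: 0.0212
gripper_force: 62.6
```

Run:
```python
from h import *
go([.4885,.161,.0255],90)
r.grab_frame('side');r.grab_frame('top'); print(find('housing1_mouth','side',n=1),find('shaft1_grip','side',n=1),find('tray','top',n=1))
```

```text
t 37.47 grasp [ 0.4601 -0.1868  0.2838] w 0.0212 gf 62.6 F [ 1.4  0.1 -3.3] turn [ 0.000e+00  1.000e-02 -1.217e+01] shift now [0.0456 0.3459 0.2583] after turn [-0.0284  0.3478  0.2583]
[(0.56, [0.5475, -0.2094, 0.0531])] [(0.55, [0.4611, -0.1894, 0.2778])] [(0.72, [0.5232, 0.1597, 0.0028])]
```

arm_command(plan=[{"claw": 0.9, "tx": 0, "ty": 0, "tz": 0, "ax": 0, "ay": 0, "az": -6.1}, {"claw": 0.9, "tx": 0, "ty": 0.02, "tz": 0, "ax": 0, "ay": 0, "az": -6.1}, {"claw": 0.9, "tx": -0.004, "ty": 0.036, "tz": 0, "ax": 0, "ay": 0, "az": 0}, {"claw": 0.9, "tx": -0.004, "ty": 0.04, "tz": 0, "ax": 0, "ay": 0, "az": 0}, {"claw": 0.9, "tx": -0.004, "ty": 0.04, "tz": 0, "ax": 0, "ay": 0, "az": 0}, {"claw": 0.9, "tx": -0.004, "ty": 0.04, "tz": 0, "ax": 0, "ay": 0, "az": 0}, {"claw": 0.9, "tx": -0.004, "ty": 0.04, "tz": 0, "ax": 0, "ay": 0, "az": 0}, {"claw": 0.9, "tx": -0.004, "ty": 0.04, "tz": 0, "ax": 0, "ay": 0, "az": 0}, {"claw": 0.9, "tx": -0.004, "ty": 0.04, "tz": 0, "ax": 0, "ay": 0, "az": 0}, {"claw": 0.9, "tx": 0, "ty": 0.035, "tz": 0, "ax": 0, "ay": 0, "az": 0}])

```text
clock: 38.55
tcp_pos: [0.4899, 0.1468, 0.4352]
orientation: [0.003, -3.139, 0.001]
contact_force: [0.3, -0.3, -3.1]
grip_width: 0.0208
gripper_force: 62.7
```

arm_command(plan=[{"claw": 0.9, "tx": 0, "ty": 0.017, "tz": 0, "ax": 0, "ay": 0, "az": 0}, {"claw": 0.9, "tx": 0, "ty": 0, "tz": 0.035, "ax": 0, "ay": 0, "az": 0}, {"claw": 0.9, "tx": 0, "ty": 0, "tz": 0.04, "ax": 0, "ay": 0, "az": 0}, {"claw": 0.9, "tx": 0, "ty": 0, "tz": 0.04, "ax": 0, "ay": 0, "az": 0}, {"claw": 0.9, "tx": 0, "ty": 0, "tz": 0.04, "ax": 0, "ay": 0, "az": 0}, {"claw": 0.9, "tx": 0, "ty": 0, "tz": 0.035, "ax": 0, "ay": 0, "az": 0}, {"claw": 0.9, "tx": 0, "ty": 0, "tz": 0.025, "ax": 0, "ay": 0, "az": 0}, {"claw": 0.9, "tx": 0, "ty": 0, "tz": 0, "ax": 0, "ay": 0, "az": 0}, {"claw": 0.9, "tx": 0, "ty": 0, "tz": 0, "ax": 0, "ay": 0, "az": 0}, {"claw": 0.9, "tx": 0, "ty": 0, "tz": 0, "ax": 0, "ay": 0, "az": 0}])

```text
clock: 39.38
tcp_pos: [0.4906, 0.1613, 0.2228]
orientation: [-0.001, 3.141, 0.0]
contact_force: [0.8, 0.8, -2.2]
grip_width: 0.0204
gripper_force: 62.7
```

Run:
```python
from h import *
go([.4885,.161,.0255],90)
r.grab_frame('side'); print(find('tray','side',n=1),find('shaft1_grip','side'))
```

```text
t 39.38 grasp [0.4906 0.1613 0.0678] w 0.0204 gf 62.7 F [ 0.8  0.8 -2.2] turn [0.02 0.02 0.03] shift now [ 0.0021 -0.0003  0.0423] after turn [ 0.0021 -0.0003  0.0423]
[(0.97, [0.5218, 0.1631, 0.002])] [(0.77, [0.4898, 0.1581, 0.058])]
```

arm_command(plan=[{"claw": 0.9, "tx": 0, "ty": 0, "tz": 0.015, "ax": 0, "ay": 0, "az": 0}, {"claw": 0.9, "tx": 0, "ty": 0, "tz": 0.014, "ax": 0, "ay": 0, "az": 0}, {"claw": 0.9, "tx": 0, "ty": 0, "tz": 0.008, "ax": 0, "ay": 0, "az": 0}, {"claw": 0.9, "tx": 0, "ty": 0, "tz": 0.003, "ax": 0, "ay": 0, "az": 0}, {"claw": 0.9, "tx": 0, "ty": 0, "tz": 0.002, "ax": 0, "ay": 0, "az": 0}, {"claw": 0.9, "tx": 0, "ty": 0, "tz": 0, "ax": 0, "ay": 0, "az": 0}, {"claw": 0.9, "tx": 0, "ty": 0, "tz": 0, "ax": 0, "ay": 0, "az": 0}, {"claw": 0.9, "tx": 0, "ty": 0, "tz": 0, "ax": 0, "ay": 0, "az": 0}, {"claw": 0.9, "tx": 0, "ty": 0, "tz": 0, "ax": 0, "ay": 0, "az": 0}, {"claw": 0.9, "tx": 0, "ty": 0, "tz": 0, "ax": 0, "ay": 0, "az": 0}])

```text
clock: 40.37
tcp_pos: [0.4906, 0.1613, 0.1808]
orientation: [-0.001, 3.14, 0.001]
contact_force: [0.8, -0.3, 0.8]
grip_width: 0.0204
gripper_force: 63.1
```

Run:
```python
from h import *
go([.4885,.161,.0245],90)
```

```text
t 40.37 grasp [0.4908 0.1614 0.0258] w 0.0204 gf 63.1 F [ 0.8 -0.3  0.8] turn [0.03 0.06 0.03] shift now [ 0.0023 -0.0004  0.0013] after turn [ 0.0023 -0.0004  0.0013]
```

arm_command(plan=[{"claw": 0.9, "tx": 0, "ty": 0, "tz": 0.0005, "ax": 0, "ay": 0, "az": 0}, {"claw": 0.9, "tx": 0, "ty": 0, "tz": 0, "ax": 0, "ay": 0, "az": 0}, {"claw": 0.7, "tx": 0, "ty": 0, "tz": 0, "ax": 0, "ay": 0, "az": 0}, {"claw": 0.6, "tx": 0, "ty": 0, "tz": 0, "ax": 0, "ay": 0, "az": 0}, {"claw": 0.45, "tx": 0, "ty": 0, "tz": 0, "ax": 0, "ay": 0, "az": 0}, {"claw": 0.45, "tx": 0, "ty": 0, "tz": 0, "ax": 0, "ay": 0, "az": 0}, {"claw": 0.45, "tx": 0, "ty": 0, "tz": 0, "ax": 0, "ay": 0, "az": 0}, {"claw": 0.45, "tx": 0, "ty": 0, "tz": -0.02, "ax": 0, "ay": 0, "az": 0}, {"claw": 0.45, "tx": 0, "ty": 0, "tz": -0.035, "ax": 0, "ay": 0, "az": 0}, {"claw": 0.45, "tx": 0, "ty": 0, "tz": -0.04, "ax": 0, "ay": 0, "az": 0}])

```text
clock: 41.2
tcp_pos: [0.4893, 0.1608, 0.2741]
orientation: [0.001, -3.137, 0.003]
contact_force: [1.9, -0.2, 0.8]
grip_width: 0.0469
gripper_force: 0.0
```

arm_command(plan=[{"claw": 0.45, "tx": 0, "ty": 0, "tz": -0.04, "ax": 0, "ay": 0, "az": 0}, {"claw": 0.45, "tx": 0, "ty": 0, "tz": -0.04, "ax": 0, "ay": 0, "az": 0}, {"claw": 0.45, "tx": 0, "ty": 0, "tz": -0.04, "ax": 0, "ay": 0, "az": 0}, {"claw": 0.45, "tx": 0, "ty": -0.02, "tz": -0.04, "ax": 0, "ay": 0, "az": 0}, {"claw": 0.45, "tx": -0.005, "ty": -0.035, "tz": 0, "ax": 0, "ay": 0, "az": 0}, {"claw": 0.45, "tx": -0.006, "ty": -0.04, "tz": 0, "ax": 0, "ay": 0, "az": 0}, {"claw": 0.45, "tx": -0.006, "ty": -0.04, "tz": 0, "ax": 0, "ay": 0, "az": 0}, {"claw": 0.45, "tx": -0.006, "ty": -0.04, "tz": 0, "ax": 0, "ay": 0, "az": 0}, {"claw": 0.45, "tx": -0.006, "ty": -0.04, "tz": 0, "ax": 0, "ay": 0, "az": 0}, {"claw": 0.45, "tx": -0.006, "ty": -0.04, "tz": 0, "ax": 0, "ay": 0, "az": 0}])

```text
clock: 42.03
tcp_pos: [0.5251, -0.0944, 0.4321]
orientation: [-0.001, 3.141, 0.0]
contact_force: [0.7, 0.1, 0.4]
grip_width: 0.0473
gripper_force: 0.0
```

arm_command(plan=[{"claw": 0.45, "tx": -0.006, "ty": -0.025, "tz": 0, "ax": 0, "ay": 0, "az": 0}, {"claw": 0.45, "tx": -0.006, "ty": -0.013, "tz": 0, "ax": 0, "ay": 0, "az": 0}, {"claw": 0.45, "tx": 0, "ty": 0, "tz": 0, "ax": 0, "ay": 0, "az": 6}, {"claw": 0.45, "tx": 0, "ty": 0, "tz": 0, "ax": 0, "ay": 0, "az": 6}, {"claw": 0.45, "tx": 0, "ty": 0, "tz": 0, "ax": 0, "ay": 0, "az": 0}, {"claw": 0.45, "tx": 0, "ty": 0, "tz": 0, "ax": 0, "ay": 0, "az": 0}, {"claw": 0.45, "tx": 0, "ty": 0, "tz": 0, "ax": 0, "ay": 0, "az": 0}, {"claw": 0.45, "tx": 0, "ty": 0, "tz": 0, "ax": 0, "ay": 0, "az": 0}, {"claw": 0.45, "tx": 0, "ty": 0, "tz": 0, "ax": 0, "ay": 0, "az": 0}, {"claw": 0.45, "tx": 0, "ty": 0, "tz": 0, "ax": 0, "ay": 0, "az": 0}])

```text
clock: 42.87
tcp_pos: [0.5374, -0.1303, 0.4321]
orientation: [0.326, 3.125, 0.0]
contact_force: [-0.7, 0.0, -0.6]
grip_width: 0.0469
gripper_force: 0.0
```

Run:
```python
from h import *
go([.5418,-.1316,.062],78); save('top','t9.png'); r.grab_frame('side')
for t in ['tray','shaft1_grip','shaft0_grip','shaft2_grip']: print(t,find(t,'top'),find(t,'side'))
```

```text
t 42.87 grasp [ 0.5374 -0.1303  0.2771] w 0.0469 gf 0.0 F [-0.7  0.  -0.6] turn [0.  0.  0.1] shift now [-0.0045 -0.0004  0.2151] after turn [-0.0045 -0.0004  0.2151]
tray [(0.57, [0.5238, 0.1594, 0.0004])] [(0.69, [0.5207, 0.1625, -0.0017])]
shaft1_grip [(0.85, [0.4933, 0.1625, 0.0207]), (0.59, [0.5426, -0.1327, 0.0517])] [(0.57, [0.4929, 0.159, 0.0152])]
shaft0_grip [(0.81, [0.4922, 0.2314, 0.0156])] [(0.73, [0.4909, 0.2328, 0.0153])]
shaft2_grip [(0.66, [0.5415, -0.1295, 0.0543])] [(0.31, [0.5496, -0.0205, 0.1813])]
```

View pics/t9.png

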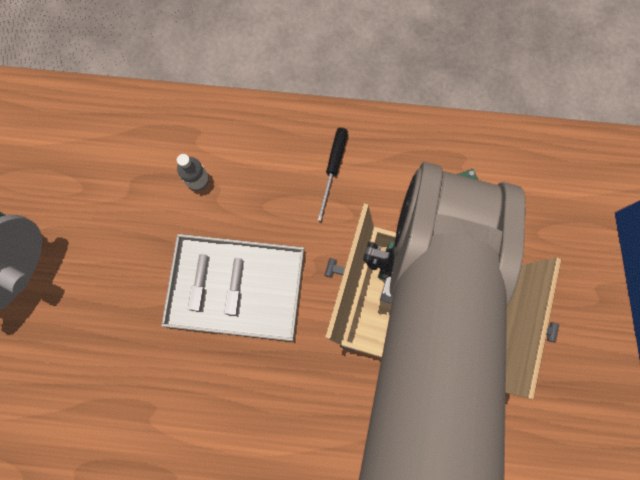

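Both shafts lie flat in the tray at (198,285) and (234,287). Now shaft 2.

arm_command(squeeze=25, plan=[{"claw": 0.45, "tx": -0.0045, "ty": 0, "tz": 0.02, "ax": 0, "ay": 0, "az": 0.1}, {"claw": 0.45, "tx": 0, "ty": 0, "tz": 0.035, "ax": 0, "ay": 0, "az": 0}, {"claw": 0.45, "tx": 0, "ty": 0, "tz": 0.04, "ax": 0, "ay": 0, "az": 0}, {"claw": 0.45, "tx": 0, "ty": 0, "tz": 0.035, "ax": 0, "ay": 0, "az": 0}, {"claw": 0.45, "tx": 0, "ty": 0, "tz": 0.025, "ax": 0, "ay": 0, "az": 0}, {"claw": 0.45, "tx": 0, "ty": 0, "tz": 0.01, "ax": 0, "ay": 0, "az": 0}, {"claw": 0.45, "tx": 0, "ty": 0, "tz": 0, "ax": 0, "ay": 0, "az": 0}, {"claw": 0.45, "tx": 0, "ty": 0, "tz": 0, "ax": 0, "ay": 0, "az": 0}, {"claw": 0.45, "tx": 0, "ty": 0, "tz": 0, "ax": 0, "ay": 0, "az": 0}, {"claw": 0.45, "tx": 0, "ty": 0, "tz": 0, "ax": 0, "ay": 0, "az": 0}])

```text
clock: 44.2
tcp_pos: [0.5427, -0.1316, 0.269]
orientation: [0.33, 3.121, -0.0]
contact_force: [-0.0, 0.0, 0.2]
grip_width: 0.047
gripper_force: 0.0
```

Run:
```python
from h import *
go([.5418,-.1316,.062],78)
```

```text
t 44.2 grasp [ 0.5433 -0.1317  0.114 ] w 0.047 gf 0.0 F [-0.   0.   0.2] turn [ 0.02  0.2  -0.07] shift now [ 0.0016 -0.0003  0.052 ] after turn [ 0.0014 -0.0002  0.052 ]
```

arm_command(plan=[{"claw": 0.45, "tx": 0, "ty": -0.0003, "tz": 0.02, "ax": 0, "ay": 0, "az": 0}, {"claw": 0.45, "tx": 0, "ty": 0, "tz": 0.02, "ax": 0, "ay": 0, "az": 0}, {"claw": 0.5, "tx": 0, "ty": 0, "tz": 0.01, "ax": 0, "ay": 0, "az": 0}, {"claw": 0.6, "tx": 0, "ty": 0, "tz": 0, "ax": 0, "ay": 0, "az": 0}, {"claw": 0.66, "tx": 0, "ty": 0, "tz": 0, "ax": 0, "ay": 0, "az": 0}, {"claw": 0.68, "tx": 0, "ty": 0, "tz": 0, "ax": 0, "ay": 0, "az": 0}, {"claw": 0.68, "tx": 0, "ty": 0, "tz": 0, "ax": 0, "ay": 0, "az": 0}, {"claw": 0.68, "tx": 0, "ty": 0, "tz": 0, "ax": 0, "ay": 0, "az": 0}, {"claw": 0.68, "tx": 0, "ty": 0, "tz": 0, "ax": 0, "ay": 0, "az": 0}, {"claw": 0.68, "tx": 0, "ty": 0, "tz": 0, "ax": 0, "ay": 0, "az": 0}])

```text
clock: 45.03
tcp_pos: [0.5419, -0.1317, 0.2175]
orientation: [0.33, 3.124, 0.0]
contact_force: [0.3, -0.2, -0.4]
grip_width: 0.0273
gripper_force: 0.0
```

Run:
```python
from h import *
go([.5418,-.1316,.062],78)
```

```text
t 45.03 grasp [ 0.542  -0.1317  0.0625] w 0.0273 gf 0.0 F [ 0.3 -0.2 -0.4] turn [ 0.01  0.04 -0.06] shift now [0.0002 0.     0.0005] after turn [0.0002 0.     0.0005]
```

arm_command(plan=[{"claw": 0.69, "tx": 0, "ty": 0, "tz": 0, "ax": 0, "ay": 0, "az": 0}, {"claw": 0.7, "tx": 0, "ty": 0, "tz": 0, "ax": 0, "ay": 0, "az": 0}, {"claw": 0.71, "tx": 0, "ty": 0, "tz": 0, "ax": 0, "ay": 0, "az": 0}, {"claw": 0.715, "tx": 0, "ty": 0, "tz": 0, "ax": 0, "ay": 0, "az": 0}, {"claw": 0.72, "tx": 0, "ty": 0, "tz": 0, "ax": 0, "ay": 0, "az": 0}, {"claw": 0.72, "tx": 0, "ty": 0, "tz": 0, "ax": 0, "ay": 0, "az": 0}, {"claw": 0.72, "tx": 0, "ty": 0, "tz": 0, "ax": 0, "ay": 0, "az": 0}, {"claw": 0.72, "tx": 0, "ty": 0, "tz": 0, "ax": 0, "ay": 0, "az": 0}, {"claw": 0.72, "tx": 0, "ty": 0, "tz": 0, "ax": 0, "ay": 0, "az": 0}, {"claw": 0.72, "tx": 0, "ty": 0, "tz": 0, "ax": 0, "ay": 0, "az": 0}])

```text
clock: 45.87
tcp_pos: [0.5418, -0.1317, 0.217]
orientation: [0.33, 3.124, 0.0]
contact_force: [-0.4, -0.2, 0.2]
grip_width: 0.0235
gripper_force: 0.0
```

Run:
```python
from h import *
go([.5418,-.1316,.062],78)
```

```text
t 45.87 grasp [ 0.5418 -0.1317  0.062 ] w 0.0235 gf 0.0 F [-0.4 -0.2  0.2] turn [ 0.    0.   -0.06] shift now [0.     0.0001 0.    ] after turn [0.     0.0001 0.    ]
```

arm_command(squeeze=25, plan=[{"claw": 0.73, "tx": 0, "ty": 0, "tz": 0, "ax": 0, "ay": 0, "az": 0}, {"claw": 0.74, "tx": 0, "ty": 0, "tz": 0, "ax": 0, "ay": 0, "az": 0}, {"claw": 0.75, "tx": 0, "ty": 0, "tz": 0, "ax": 0, "ay": 0, "az": 0}, {"claw": 0.8, "tx": 0, "ty": 0, "tz": 0, "ax": 0, "ay": 0, "az": 0}, {"claw": 0.9, "tx": 0, "ty": 0, "tz": 0, "ax": 0, "ay": 0, "az": 0}, {"claw": 0.9, "tx": 0, "ty": 0, "tz": 0, "ax": 0, "ay": 0, "az": 0}, {"claw": 0.9, "tx": 0, "ty": 0, "tz": 0, "ax": 0, "ay": 0, "az": 0}, {"claw": 0.9, "tx": 0, "ty": 0, "tz": 0, "ax": 0, "ay": 0, "az": 0}, {"claw": 0.9, "tx": 0, "ty": 0, "tz": 0, "ax": 0, "ay": 0, "az": 0}, {"claw": 0.9, "tx": 0, "ty": 0, "tz": 0, "ax": 0, "ay": 0, "az": 0}])

```text
clock: 46.7
tcp_pos: [0.5418, -0.1316, 0.2171]
orientation: [-0.33, -3.124, -0.0]
contact_force: [-0.6, 1.0, 1.4]
grip_width: 0.0212
gripper_force: 27.0
```

arm_command(squeeze=60, plan=[{"claw": 0.9, "tx": 0, "ty": 0, "tz": 0, "ax": 0, "ay": 0, "az": 0}, {"claw": 0.9, "tx": 0, "ty": 0, "tz": 0, "ax": 0, "ay": 0, "az": 0}, {"claw": 0.9, "tx": 0.002, "ty": 0, "tz": 0, "ax": 0, "ay": 0, "az": 0}, {"claw": 0.9, "tx": 0.003, "ty": 0, "tz": 0, "ax": 0, "ay": 0, "az": 0}, {"claw": 0.9, "tx": 0.004, "ty": 0, "tz": 0, "ax": 0, "ay": 0, "az": 0}, {"claw": 0.9, "tx": 0.004, "ty": 0, "tz": 0, "ax": 0, "ay": 0, "az": 0}, {"claw": 0.9, "tx": 0.004, "ty": 0, "tz": 0, "ax": 0, "ay": 0, "az": 0}, {"claw": 0.9, "tx": 0.004, "ty": 0, "tz": 0, "ax": 0, "ay": 0, "az": 0}, {"claw": 0.9, "tx": 0.004, "ty": 0, "tz": 0, "ax": 0, "ay": 0, "az": 0}, {"claw": 0.9, "tx": 0.004, "ty": 0, "tz": 0, "ax": 0, "ay": 0, "az": 0}])

```text
clock: 47.53
tcp_pos: [0.5128, -0.1255, 0.2169]
orientation: [-0.33, -3.124, -0.0]
contact_force: [1.4, -0.6, -0.5]
grip_width: 0.0206
gripper_force: 61.7
```

Run:
```python
from h import *
go([.5418,-.1317,.062],78); print(r.get_obs()['moment'])
r.grab_frame('side'); print(find('housing2_mouth','side',n=1),find('shaft2_grip','side',n=1))
```

```text
t 47.53 grasp [ 0.5127 -0.1255  0.0619] w 0.0206 gf 61.7 F [ 1.4 -0.6 -0.5] turn [-0.   -0.03 -0.06] shift now [-0.0297  0.     -0.0001] after turn [-0.0297 -0.     -0.0001]
[-0.07896022 -0.25622444  0.0255191 ]
[(0.74, [0.5642, -0.1352, 0.056])] [(0.71, [0.5124, -0.1252, 0.0477])]
```

arm_command(plan=[{"claw": 0.9, "tx": 0.0042, "ty": 0, "tz": 0, "ax": 0, "ay": 0, "az": 0}, {"claw": 0.9, "tx": 0.0042, "ty": 0, "tz": 0, "ax": 0, "ay": 0, "az": 0}, {"claw": 0.9, "tx": 0.0042, "ty": 0, "tz": 0, "ax": 0, "ay": 0, "az": 0}, {"claw": 0.9, "tx": 0.0042, "ty": 0, "tz": 0, "ax": 0, "ay": 0, "az": 0}, {"claw": 0.9, "tx": 0.0042, "ty": 0, "tz": 0, "ax": 0, "ay": 0, "az": 0}, {"claw": 0.9, "tx": 0.0042, "ty": 0, "tz": 0, "ax": 0, "ay": 0, "az": 0}, {"claw": 0.9, "tx": 0.0042, "ty": 0, "tz": 0, "ax": 0, "ay": 0, "az": 0}, {"claw": 0.9, "tx": 0.0042, "ty": 0, "tz": 0, "ax": 0, "ay": 0, "az": 0}, {"claw": 0.9, "tx": 0.0042, "ty": 0, "tz": 0, "ax": 0, "ay": 0, "az": 0}, {"claw": 0.9, "tx": 0.0042, "ty": 0, "tz": 0, "ax": 0, "ay": 0, "az": 0}])

```text
clock: 48.52
tcp_pos: [0.4719, -0.117, 0.217]
orientation: [0.331, 3.124, -0.0]
contact_force: [0.9, -1.9, -2.7]
grip_width: 0.0209
gripper_force: 61.5
```

arm_command(plan=[{"claw": 0.9, "tx": 0, "ty": 0, "tz": 0, "ax": 0, "ay": 0, "az": 0}, {"claw": 0.9, "tx": 0, "ty": 0, "tz": 0, "ax": 0, "ay": 0, "az": 0}, {"claw": 0.9, "tx": 0, "ty": 0, "tz": -0.015, "ax": 0, "ay": 0, "az": 0}, {"claw": 0.9, "tx": 0, "ty": 0, "tz": -0.025, "ax": 0, "ay": 0, "az": 0}, {"claw": 0.9, "tx": 0, "ty": 0, "tz": -0.03, "ax": 0, "ay": 0, "az": 0}, {"claw": 0.9, "tx": 0, "ty": 0, "tz": -0.03, "ax": 0, "ay": 0, "az": 0}, {"claw": 0.9, "tx": 0, "ty": 0, "tz": -0.03, "ax": 0, "ay": 0, "az": 0}, {"claw": 0.9, "tx": 0, "ty": 0, "tz": -0.03, "ax": 0, "ay": 0, "az": 0}, {"claw": 0.9, "tx": 0, "ty": 0, "tz": -0.03, "ax": 0, "ay": 0, "az": 0}, {"claw": 0.9, "tx": 0, "ty": 0, "tz": -0.03, "ax": 0, "ay": 0, "az": 0}])

```text
clock: 49.35
tcp_pos: [0.472, -0.1166, 0.4385]
orientation: [-0.329, -3.124, -0.0]
contact_force: [0.8, 1.6, -3.6]
grip_width: 0.0208
gripper_force: 61.3
```

Run:
```python
from h import *
go([.4885,.091,.0255],90)
r.grab_frame('side');r.grab_frame('top'); print(find('housing2_mouth','side',n=1),find('shaft2_grip','side',n=1),find('tray','top',n=1),find('tray','side',n=1))
```

```text
t 49.35 grasp [ 0.472  -0.1165  0.2835] w 0.0208 gf 61.3 F [ 0.8  1.6 -3.6] turn [  0.02  -0.   -12.04] shift now [0.0272 0.2063 0.2581] after turn [-0.0165  0.2075  0.258 ]
[(0.82, [0.5651, -0.1337, 0.0532])] [(0.68, [0.4694, -0.116, 0.2692])] [(0.93, [0.5238, 0.1593, 0.0011])] [(0.98, [0.5207, 0.162, -0.0005])]
```

arm_command(plan=[{"claw": 0.9, "tx": 0, "ty": 0, "tz": 0, "ax": 0, "ay": 0, "az": -6}, {"claw": 0.9, "tx": 0, "ty": 0.02, "tz": 0, "ax": 0, "ay": 0, "az": -6}, {"claw": 0.9, "tx": -0.003, "ty": 0.035, "tz": 0, "ax": 0, "ay": 0, "az": 0}, {"claw": 0.9, "tx": -0.003, "ty": 0.04, "tz": 0, "ax": 0, "ay": 0, "az": 0}, {"claw": 0.9, "tx": -0.003, "ty": 0.04, "tz": 0, "ax": 0, "ay": 0, "az": 0}, {"claw": 0.9, "tx": -0.003, "ty": 0.035, "tz": 0, "ax": 0, "ay": 0, "az": 0}, {"claw": 0.9, "tx": -0.002, "ty": 0.025, "tz": 0, "ax": 0, "ay": 0, "az": 0}, {"claw": 0.9, "tx": 0, "ty": 0.0125, "tz": 0, "ax": 0, "ay": 0, "az": 0}, {"claw": 0.9, "tx": 0, "ty": 0, "tz": 0, "ax": 0, "ay": 0, "az": 0}, {"claw": 0.9, "tx": 0, "ty": 0, "tz": 0.035, "ax": 0, "ay": 0, "az": 0}])

```text
clock: 50.48
tcp_pos: [0.4907, 0.0918, 0.4057]
orientation: [-0.001, 3.133, 0.004]
contact_force: [2.1, -0.0, -3.8]
grip_width: 0.0207
gripper_force: 61.6
```

arm_command(plan=[{"claw": 0.9, "tx": 0, "ty": 0, "tz": 0.04, "ax": 0, "ay": 0, "az": 0}, {"claw": 0.9, "tx": 0, "ty": 0, "tz": 0.04, "ax": 0, "ay": 0, "az": 0}, {"claw": 0.9, "tx": 0, "ty": 0, "tz": 0.04, "ax": 0, "ay": 0, "az": 0}, {"claw": 0.9, "tx": 0, "ty": 0, "tz": 0.035, "ax": 0, "ay": 0, "az": 0}, {"claw": 0.9, "tx": 0, "ty": 0, "tz": 0.025, "ax": 0, "ay": 0, "az": 0}, {"claw": 0.9, "tx": 0, "ty": 0, "tz": 0, "ax": 0, "ay": 0, "az": 0}, {"claw": 0.9, "tx": 0, "ty": 0, "tz": 0, "ax": 0, "ay": 0, "az": 0}, {"claw": 0.9, "tx": 0, "ty": 0, "tz": 0, "ax": 0, "ay": 0, "az": 0}, {"claw": 0.9, "tx": 0, "ty": 0, "tz": 0, "ax": 0, "ay": 0, "az": 0}, {"claw": 0.9, "tx": 0, "ty": 0, "tz": 0, "ax": 0, "ay": 0, "az": 0}])

```text
clock: 51.32
tcp_pos: [0.4895, 0.0906, 0.2238]
orientation: [0.002, 3.138, 0.001]
contact_force: [0.5, 0.5, -3.2]
grip_width: 0.0207
gripper_force: 61.3
```

Run:
```python
from h import *
go([.4885,.091,.0255],90)
r.grab_frame('side'); print(find('tray','side',n=1),find('shaft2_grip','side'))
```

```text
t 51.32 grasp [0.49   0.0907 0.0688] w 0.0207 gf 61.3 F [ 0.5  0.5 -3.2] turn [ 0.05  0.19 -0.08] shift now [0.0016 0.0003 0.0433] after turn [0.0015 0.0003 0.0433]
[(0.84, [0.5193, 0.1614, -0.0006])] [(0.45, [0.489, 0.091, 0.0541])]
```

arm_command(plan=[{"claw": 0.9, "tx": 0, "ty": 0, "tz": 0.015, "ax": 0, "ay": 0, "az": 0}, {"claw": 0.9, "tx": 0, "ty": 0, "tz": 0.014, "ax": 0, "ay": 0, "az": 0}, {"claw": 0.9, "tx": 0, "ty": 0, "tz": 0.008, "ax": 0, "ay": 0, "az": 0}, {"claw": 0.9, "tx": 0, "ty": 0, "tz": 0.003, "ax": 0, "ay": 0, "az": 0}, {"claw": 0.9, "tx": 0, "ty": 0, "tz": 0.002, "ax": 0, "ay": 0, "az": 0}, {"claw": 0.9, "tx": 0, "ty": 0, "tz": 0, "ax": 0, "ay": 0, "az": 0}, {"claw": 0.9, "tx": 0, "ty": 0, "tz": 0, "ax": 0, "ay": 0, "az": 0}, {"claw": 0.9, "tx": 0, "ty": 0, "tz": 0, "ax": 0, "ay": 0, "az": 0}, {"claw": 0.9, "tx": 0, "ty": 0, "tz": 0, "ax": 0, "ay": 0, "az": 0}, {"claw": 0.9, "tx": 0, "ty": 0, "tz": 0, "ax": 0, "ay": 0, "az": 0}])

```text
clock: 52.3
tcp_pos: [0.4889, 0.0906, 0.1806]
orientation: [0.002, 3.141, 0.0]
contact_force: [-1.9, 0.3, 4.4]
grip_width: 0.0203
gripper_force: 62.2
```

Run:
```python
from h import *
go([.4885,.091,.0245],90)
```

```text
t 52.3 grasp [0.4891 0.0906 0.0256] w 0.0203 gf 62.2 F [-1.9  0.3  4.4] turn [ 0.02  0.05 -0.07] shift now [0.0006 0.0004 0.0011] after turn [0.0006 0.0004 0.0011]
```

arm_command(plan=[{"claw": 0.9, "tx": 0, "ty": 0, "tz": 0, "ax": 0, "ay": 0, "az": 0}, {"claw": 0.7, "tx": 0, "ty": 0, "tz": 0, "ax": 0, "ay": 0, "az": 0}, {"claw": 0.6, "tx": 0, "ty": 0, "tz": 0, "ax": 0, "ay": 0, "az": 0}, {"claw": 0.45, "tx": 0, "ty": 0, "tz": 0, "ax": 0, "ay": 0, "az": 0}, {"claw": 0.45, "tx": 0, "ty": 0, "tz": 0, "ax": 0, "ay": 0, "az": 0}, {"claw": 0.45, "tx": 0, "ty": 0, "tz": 0, "ax": 0, "ay": 0, "az": 0}, {"claw": 0.45, "tx": 0, "ty": 0, "tz": -0.02, "ax": 0, "ay": 0, "az": 0}, {"claw": 0.45, "tx": 0, "ty": 0, "tz": -0.035, "ax": 0, "ay": 0, "az": 0}, {"claw": 0.45, "tx": 0, "ty": 0, "tz": -0.04, "ax": 0, "ay": 0, "az": 0}, {"claw": 0.45, "tx": 0, "ty": 0, "tz": -0.04, "ax": 0, "ay": 0, "az": 0}])

```text
clock: 53.13
tcp_pos: [0.4882, 0.0904, 0.3161]
orientation: [-0.002, -3.14, 0.001]
contact_force: [1.0, 0.7, -0.2]
grip_width: 0.0472
gripper_force: 0.0
```

arm_command(plan=[{"claw": 0.3, "tx": 0, "ty": 0, "tz": -0.04, "ax": 0, "ay": 0, "az": 0}, {"claw": 0.3, "tx": 0, "ty": 0, "tz": -0.04, "ax": 0, "ay": 0, "az": 0}, {"claw": 0.3, "tx": 0, "ty": 0, "tz": -0.04, "ax": 0, "ay": 0, "az": 0}, {"claw": 0.3, "tx": 0, "ty": 0, "tz": 0, "ax": 0, "ay": 0, "az": 7.1}, {"claw": 0.3, "tx": 0, "ty": 0, "tz": 0, "ax": 0, "ay": 0, "az": 7.1}, {"claw": 0.3, "tx": 0, "ty": 0, "tz": 0, "ax": 0, "ay": 0, "az": 7.1}, {"claw": 0.3, "tx": 0, "ty": 0, "tz": 0, "ax": 0, "ay": 0, "az": 7.1}, {"claw": 0.3, "tx": 0, "ty": 0, "tz": 0, "ax": 0, "ay": 0, "az": 7.1}, {"claw": 0.3, "tx": 0, "ty": 0, "tz": 0, "ax": 0, "ay": 0, "az": 7.1}, {"claw": 0.3, "tx": 0, "ty": 0, "tz": 0, "ax": 0, "ay": 0, "az": 7.1}])

```text
clock: 53.97
tcp_pos: [0.4885, 0.0905, 0.4349]
orientation: [-1.33, -2.846, 0.0]
contact_force: [-0.7, -0.0, 0.3]
grip_width: 0.0599
gripper_force: 0.0
```

arm_command(plan=[{"claw": 0.3, "tx": 0, "ty": 0, "tz": 0, "ax": 0, "ay": 0, "az": 7.1}, {"claw": 0.3, "tx": 0, "ty": 0, "tz": 0, "ax": 0, "ay": 0, "az": 7.1}, {"claw": 0.3, "tx": 0, "ty": 0, "tz": 0, "ax": 0, "ay": 0, "az": 7.1}, {"claw": 0.3, "tx": 0, "ty": 0, "tz": 0, "ax": 0, "ay": 0, "az": 7.1}, {"claw": 0.3, "tx": 0, "ty": 0, "tz": 0, "ax": 0, "ay": 0, "az": 7.1}, {"claw": 0.3, "tx": 0, "ty": 0, "tz": 0, "ax": 0, "ay": 0, "az": 7.1}, {"claw": 0.3, "tx": 0, "ty": 0, "tz": 0, "ax": 0, "ay": 0, "az": 7.1}, {"claw": 0.3, "tx": 0, "ty": 0, "tz": 0, "ax": 0, "ay": 0, "az": 0}, {"claw": 0.3, "tx": 0, "ty": 0, "tz": 0, "ax": 0, "ay": 0, "az": 0}, {"claw": 0.3, "tx": 0, "ty": 0, "tz": 0, "ax": 0, "ay": 0, "az": 0}])

```text
clock: 54.8
tcp_pos: [0.4886, 0.0906, 0.435]
orientation: [-2.393, -2.035, 0.0]
contact_force: [0.5, 0.0, -0.2]
grip_width: 0.0599
gripper_force: 0.0
```

Run:
```python
from h import *
go([.554,-.0119,.1786],-10.3); r.grab_frame('side');r.grab_frame('top')
for t in ['tray','shaft2_grip','shaft1_grip','flap_l_lug','flap_r_lug','housing0_mouth','housing1_mouth','housing2_mouth']: print(t,find(t,'top',n=1),find(t,'side',n=1))
```

```text
t 54.8 grasp [0.4886 0.0906 0.28  ] w 0.0599 gf 0.0 F [ 0.5  0.  -0.2] turn [-0.01  0.    1.05] shift now [-0.0906  0.0811  0.1013] after turn [-0.0891  0.0827  0.1014]
tray [] [(0.81, [0.5206, 0.1625, 0.0012])]
shaft2_grip [(0.94, [0.4932, 0.0932, 0.0146])] [(0.82, [0.4877, 0.0909, 0.0149])]
shaft1_grip [] [(0.94, [0.4903, 0.1596, 0.0166])]
flap_l_lug [(0.47, [0.5653, -0.1393, 0.0545])] [(0.96, [0.5521, -0.0182, 0.1797])]
flap_r_lug [(0.81, [0.4868, -0.3819, 0.1834])] [(0.73, [0.4804, -0.3813, 0.1811])]
housing0_mouth [(0.86, [0.5431, -0.2814, 0.0564])] [(0.76, [0.5461, -0.2756, 0.0524])]
housing1_mouth [(0.86, [0.5584, -0.2081, 0.0548])] [(0.64, [0.5477, -0.2117, 0.0536])]
housing2_mouth [(0.81, [0.5624, -0.1349, 0.058])] [(0.9, [0.5647, -0.1371, 0.053])]
```

arm_command(plan=[{"claw": 0.3, "tx": -0.02, "ty": 0.02, "tz": 0, "ax": 0, "ay": 0, "az": 1.05}, {"claw": 0.3, "tx": -0.025, "ty": 0.022, "tz": 0, "ax": 0, "ay": 0, "az": 0}, {"claw": 0.3, "tx": -0.025, "ty": 0.022, "tz": 0, "ax": 0, "ay": 0, "az": 0}, {"claw": 0.3, "tx": -0.025, "ty": 0.018, "tz": 0, "ax": 0, "ay": 0, "az": 0}, {"claw": 0.3, "tx": 0, "ty": 0, "tz": 0, "ax": 0, "ay": 0, "az": 0}, {"claw": 0.3, "tx": 0, "ty": 0, "tz": 0.02, "ax": 0, "ay": 0, "az": 0}, {"claw": 0.3, "tx": 0, "ty": 0, "tz": 0.02, "ax": 0, "ay": 0, "az": 0}, {"claw": 0.3, "tx": 0, "ty": 0, "tz": 0, "ax": 0, "ay": 0, "az": 0}, {"claw": 0.3, "tx": 0, "ty": 0, "tz": 0, "ax": 0, "ay": 0, "az": 0}, {"claw": 0.3, "tx": 0, "ty": 0, "tz": 0, "ax": 0, "ay": 0, "az": 0}])

```text
clock: 56.53
tcp_pos: [0.5526, -0.0174, 0.3959]
orientation: [2.415, 2.009, 0.001]
contact_force: [1.8, 0.4, 1.0]
grip_width: 0.0597
gripper_force: 0.0
```

Run:
```python
from h import *
r.grab_frame('side');r.grab_frame('top')
print(find('flap_l_lug','side'),find('flap_l_lug','top'))
go([.5527,-.0175,.181],-10.3)
import math
rr=math.hypot(.1,.036); a0=math.atan2(.036,.1)
a=np.linspace(1.74,0,21)+a0
d=np.diff(np.c_[-rr*np.cos(a),rr*np.sin(a)],axis=0); print((1000*d).round(1).tolist())
```

```text
[(0.73, [0.5508, -0.0194, 0.1825])] []
t 56.73 grasp [ 0.5529 -0.0174  0.2411] w 0.0594 gf 0.0 F [-0.3  1.1 -0.4] turn [ 0.1  -0.03 -0.2 ] shift now [-0.0002 -0.0003  0.0601] after turn [-0.0001 -0.0002  0.0601]
[[-8.2, 4.2], [-8.6, 3.5], [-8.8, 2.7], [-9.0, 1.9], [-9.2, 1.1], [-9.2, 0.3], [-9.2, -0.5], [-9.2, -1.3], [-9.0, -2.1], [-8.8, -2.8], [-8.5, -3.6], [-8.2, -4.3], [-7.8, -5.0], [-7.3, -5.7], [-6.8, -6.3], [-6.2, -6.8], [-5.6, -7.4], [-4.9, -7.8], [-4.2, -8.2], [-3.5, -8.6]]
```

Lined up over the lug. Going down, pinching, then the closing arc.

arm_command(squeeze=40, plan=[{"claw": 0.3, "tx": 0, "ty": 0, "tz": 0.025, "ax": 0, "ay": 0, "az": 0}, {"claw": 0.3, "tx": 0, "ty": 0, "tz": 0.02, "ax": 0, "ay": 0, "az": 0}, {"claw": 0.3, "tx": 0, "ty": 0, "tz": 0.014, "ax": 0, "ay": 0, "az": 0}, {"claw": 0.3, "tx": 0, "ty": 0, "tz": 0, "ax": 0, "ay": 0, "az": 0}, {"claw": 0.6, "tx": 0, "ty": 0, "tz": 0, "ax": 0, "ay": 0, "az": 0}, {"claw": 0.8, "tx": 0, "ty": 0, "tz": 0, "ax": 0, "ay": 0, "az": 0}, {"claw": 0.8, "tx": 0, "ty": 0, "tz": 0, "ax": 0, "ay": 0, "az": 0}, {"claw": 0.8, "tx": 0, "ty": 0, "tz": 0, "ax": 0, "ay": 0, "az": 0}, {"claw": 0.8, "tx": 0, "ty": 0, "tz": 0, "ax": 0, "ay": 0, "az": 0}, {"claw": 0.8, "tx": 0, "ty": 0, "tz": 0, "ax": 0, "ay": 0, "az": 0}])

```text
clock: 57.57
tcp_pos: [0.5528, -0.0172, 0.3373]
orientation: [2.415, 2.009, 0.003]
contact_force: [-1.7, 1.2, 5.9]
grip_width: 0.0292
gripper_force: 39.8
```

Run:
```python
from h import *
go([.5527,-.0175,.181],-10.3)
```

```text
t 57.57 grasp [ 0.553  -0.017   0.1823] w 0.0292 gf 39.8 F [-1.7  1.2  5.9] turn [ 0.1  -0.07 -0.2 ] shift now [-0.0005 -0.0003  0.0013] after turn [-0.0005 -0.0003  0.0013]
```

arm_command(plan=[{"claw": 0.8, "tx": -0.0082, "ty": 0, "tz": -0.0042, "ax": 0, "ay": 0, "az": 0}, {"claw": 0.8, "tx": -0.0086, "ty": 0, "tz": -0.0035, "ax": 0, "ay": 0, "az": 0}, {"claw": 0.8, "tx": -0.0088, "ty": 0, "tz": -0.0027, "ax": 0, "ay": 0, "az": 0}, {"claw": 0.8, "tx": -0.009, "ty": 0, "tz": -0.0019, "ax": 0, "ay": 0, "az": 0}, {"claw": 0.8, "tx": -0.0092, "ty": 0, "tz": -0.0011, "ax": 0, "ay": 0, "az": 0}, {"claw": 0.8, "tx": -0.0092, "ty": 0, "tz": -0.0003, "ax": 0, "ay": 0, "az": 0}, {"claw": 0.8, "tx": -0.0092, "ty": 0, "tz": 0.0005, "ax": 0, "ay": 0, "az": 0}, {"claw": 0.8, "tx": -0.0092, "ty": 0, "tz": 0.0013, "ax": 0, "ay": 0, "az": 0}, {"claw": 0.8, "tx": -0.009, "ty": 0, "tz": 0.0021, "ax": 0, "ay": 0, "az": 0}, {"claw": 0.8, "tx": -0.0088, "ty": 0, "tz": 0.0028, "ax": 0, "ay": 0, "az": 0}])

```text
clock: 58.4
tcp_pos: [0.5363, -0.1061, 0.3445]
orientation: [2.415, 2.007, 0.003]
contact_force: [0.0, 2.5, 6.4]
grip_width: 0.029
gripper_force: 41.8
```

Run:
```python
from h import *
go([.525,-.1705,.1265],-10.3)
r.grab_frame('side');print(find('flap_l_lug','side'))
```

```text
t 58.4 grasp [ 0.5366 -0.1061  0.1895] w 0.029 gf 41.8 F [0.  2.5 6.4] turn [ 0.13 -0.05 -0.23] shift now [-0.0655  0.0002  0.063 ] after turn [-0.0655  0.0001  0.063 ]
[(0.77, [0.5355, -0.1024, 0.1935])]
```

arm_command(plan=[{"claw": 0.8, "tx": -0.0085, "ty": 0, "tz": 0.0036, "ax": 0, "ay": 0, "az": 0}, {"claw": 0.8, "tx": -0.0082, "ty": 0, "tz": 0.0043, "ax": 0, "ay": 0, "az": 0}, {"claw": 0.8, "tx": -0.0078, "ty": 0, "tz": 0.005, "ax": 0, "ay": 0, "az": 0}, {"claw": 0.8, "tx": -0.0073, "ty": 0, "tz": 0.0057, "ax": 0, "ay": 0, "az": 0}, {"claw": 0.8, "tx": -0.0068, "ty": 0, "tz": 0.0063, "ax": 0, "ay": 0, "az": 0}, {"claw": 0.8, "tx": -0.0062, "ty": 0, "tz": 0.0068, "ax": 0, "ay": 0, "az": 0}, {"claw": 0.8, "tx": -0.0056, "ty": 0, "tz": 0.0074, "ax": 0, "ay": 0, "az": 0}, {"claw": 0.8, "tx": -0.0049, "ty": 0, "tz": 0.0078, "ax": 0, "ay": 0, "az": 0}, {"claw": 0.8, "tx": -0.0042, "ty": 0, "tz": 0.0082, "ax": 0, "ay": 0, "az": 0}, {"claw": 0.8, "tx": -0.0035, "ty": 0, "tz": 0.0086, "ax": 0, "ay": 0, "az": 0}])

```text
clock: 59.33
tcp_pos: [0.5247, -0.1691, 0.2801]
orientation: [2.415, 2.005, -0.0]
contact_force: [-0.0, -2.7, 5.9]
grip_width: 0.0292
gripper_force: 45.2
```

Run:
```python
from h import *
go([.525,-.1705,.1265],-10.3)
r.grab_frame('side');print(find('flap_l_lug','side'))
```

```text
t 59.33 grasp [ 0.5249 -0.1694  0.1251] w 0.0292 gf 45.2 F [-0.  -2.7  5.9] turn [ 0.12  0.1  -0.3 ] shift now [-0.0011  0.0003 -0.0014] after turn [-0.0011  0.0002 -0.0014]
[(0.72, [0.5239, -0.1666, 0.1299])]
```

arm_command(plan=[{"claw": 0.8, "tx": 0, "ty": 0, "tz": 0.0015, "ax": 0, "ay": 0, "az": 0}, {"claw": 0.8, "tx": 0, "ty": 0, "tz": 0.0015, "ax": 0, "ay": 0, "az": 0}, {"claw": 0.8, "tx": 0, "ty": 0, "tz": 0, "ax": 0, "ay": 0, "az": 0}, {"claw": 0.8, "tx": 0, "ty": 0, "tz": 0, "ax": 0, "ay": 0, "az": 0}, {"claw": 0.8, "tx": 0, "ty": 0, "tz": 0, "ax": 0, "ay": 0, "az": 0}, {"claw": 0.8, "tx": 0, "ty": 0, "tz": 0, "ax": 0, "ay": 0, "az": 0}, {"claw": 0.8, "tx": 0, "ty": 0, "tz": 0, "ax": 0, "ay": 0, "az": 0}, {"claw": 0.8, "tx": 0, "ty": 0, "tz": 0, "ax": 0, "ay": 0, "az": 0}, {"claw": 0.8, "tx": 0, "ty": 0, "tz": 0, "ax": 0, "ay": 0, "az": 0}, {"claw": 0.8, "tx": 0, "ty": 0, "tz": 0, "ax": 0, "ay": 0, "az": 0}])

```text
clock: 60.27
tcp_pos: [0.5245, -0.1698, 0.2772]
orientation: [2.415, 2.003, -0.002]
contact_force: [0.4, -8.2, 2.6]
grip_width: 0.0291
gripper_force: 45.0
```

Run:
```python
from h import *
go([.525,-.1705,.1265],-10.3)
```

```text
t 60.27 grasp [ 0.5248 -0.1704  0.1222] w 0.0291 gf 45.0 F [ 0.4 -8.2  2.6] turn [ 0.13  0.18 -0.35] shift now [-0.0001  0.0003 -0.0043] after turn [-0.0001  0.0003 -0.0043]
```

arm_command(plan=[{"claw": 0.8, "tx": 0, "ty": 0, "tz": 0.0015, "ax": 0, "ay": 0, "az": 0}, {"claw": 0.8, "tx": 0, "ty": 0, "tz": 0.0015, "ax": 0, "ay": 0, "az": 0}, {"claw": 0.8, "tx": 0, "ty": 0, "tz": 0, "ax": 0, "ay": 0, "az": 0}, {"claw": 0.8, "tx": 0, "ty": 0, "tz": 0, "ax": 0, "ay": 0, "az": 0}, {"claw": 0.8, "tx": 0, "ty": 0, "tz": 0, "ax": 0, "ay": 0, "az": 0}, {"claw": 0.8, "tx": 0, "ty": 0, "tz": 0, "ax": 0, "ay": 0, "az": 0}, {"claw": 0.8, "tx": 0, "ty": 0, "tz": 0, "ax": 0, "ay": 0, "az": 0}, {"claw": 0.8, "tx": 0, "ty": 0, "tz": 0, "ax": 0, "ay": 0, "az": 0}, {"claw": 0.8, "tx": 0, "ty": 0, "tz": 0, "ax": 0, "ay": 0, "az": 0}, {"claw": 0.8, "tx": 0, "ty": 0, "tz": 0, "ax": 0, "ay": 0, "az": 0}])

```text
clock: 61.1
tcp_pos: [0.5245, -0.1701, 0.2759]
orientation: [2.415, 2.003, -0.001]
contact_force: [-5.8, -7.2, 20.3]
grip_width: 0.0288
gripper_force: 46.7
```

Run:
```python
from h import *
go([.525,-.1705,.1265],-10.3)
a=save('side','sa.png'); print(find('flap_l_lug','side'))
cv2.imwrite('pics/ca.png',cv2.resize(a[170:430,200:540,::-1],None,fx=2.2,fy=2.2))
```

```text
t 61.1 grasp [ 0.5248 -0.1706  0.1209] w 0.0288 gf 46.7 F [-5.8 -7.2 20.3] turn [ 0.14  0.17 -0.36] shift now [ 0.0002  0.0002 -0.0056] after turn [ 0.0002  0.0002 -0.0056]
[(0.77, [0.5235, -0.1682, 0.1254])]
```

View pics/ca.png

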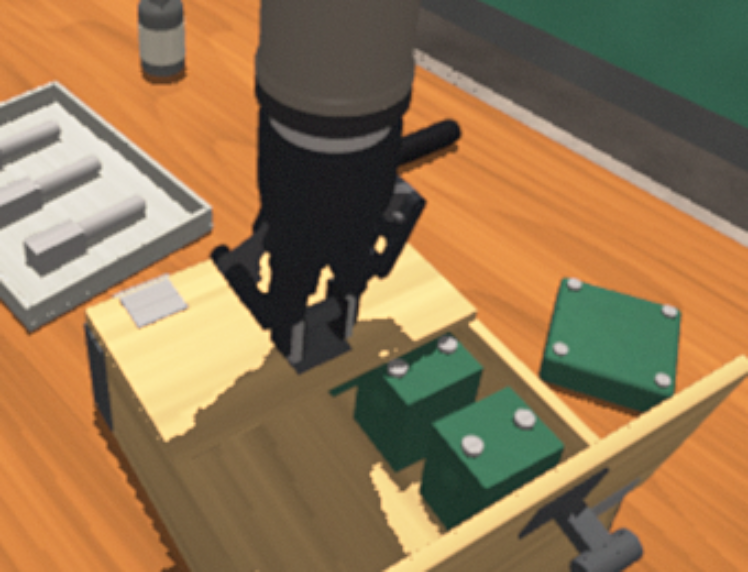

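The left flap is shut (20 N reaction at its stop). I'll release and go to the right lug.

arm_command(plan=[{"claw": 0.8, "tx": 0, "ty": 0, "tz": -0.003, "ax": 0, "ay": 0, "az": 0}, {"claw": 0.3, "tx": 0, "ty": 0, "tz": 0, "ax": 0, "ay": 0, "az": 0}, {"claw": 0.3, "tx": 0, "ty": 0, "tz": 0, "ax": 0, "ay": 0, "az": 0}, {"claw": 0.3, "tx": 0, "ty": 0, "tz": 0, "ax": 0, "ay": 0, "az": 0}, {"claw": 0.3, "tx": 0, "ty": 0, "tz": 0, "ax": 0, "ay": 0, "az": 0}, {"claw": 0.3, "tx": 0, "ty": 0, "tz": -0.03, "ax": 0, "ay": 0, "az": -0.3}, {"claw": 0.3, "tx": 0, "ty": 0, "tz": -0.04, "ax": 0, "ay": 0, "az": 0}, {"claw": 0.3, "tx": 0, "ty": 0, "tz": -0.04, "ax": 0, "ay": 0, "az": 0}, {"claw": 0.3, "tx": -0.01, "ty": 0, "tz": -0.04, "ax": 0, "ay": 0, "az": 0}, {"claw": 0.3, "tx": -0.03, "ty": 0, "tz": 0, "ax": 0, "ay": 0, "az": 0}])

```text
clock: 62.03
tcp_pos: [0.5208, -0.2034, 0.4339]
orientation: [2.396, 2.019, 0.015]
contact_force: [0.6, -0.9, -0.9]
grip_width: 0.0599
gripper_force: 0.0
```

arm_command(plan=[{"claw": 0.3, "tx": -0.04, "ty": 0, "tz": 0, "ax": 0, "ay": 0, "az": 0}, {"claw": 0.3, "tx": -0.04, "ty": 0, "tz": 0, "ax": 0, "ay": 0, "az": 0}, {"claw": 0.3, "tx": -0.04, "ty": 0, "tz": 0, "ax": 0, "ay": 0, "az": 0}, {"claw": 0.3, "tx": -0.035, "ty": 0, "tz": 0, "ax": 0, "ay": 0, "az": 0}, {"claw": 0.3, "tx": -0.02, "ty": -0.0025, "tz": 0, "ax": 0, "ay": 0, "az": 0}, {"claw": 0.3, "tx": 0, "ty": 0, "tz": 0.02, "ax": 0, "ay": 0, "az": 0}, {"claw": 0.3, "tx": 0, "ty": 0, "tz": 0, "ax": 0, "ay": 0, "az": 0}, {"claw": 0.3, "tx": 0, "ty": 0, "tz": 0, "ax": 0, "ay": 0, "az": 0}, {"claw": 0.3, "tx": 0, "ty": 0, "tz": 0, "ax": 0, "ay": 0, "az": 0}, {"claw": 0.3, "tx": 0, "ty": 0, "tz": 0, "ax": 0, "ay": 0, "az": 0}])

```text
clock: 62.87
tcp_pos: [0.4849, -0.3773, 0.4069]
orientation: [2.408, 2.017, 0.001]
contact_force: [0.2, 0.2, 0.4]
grip_width: 0.0596
gripper_force: 0.0
```

Run:
```python
from h import *
r.grab_frame('side');r.grab_frame('top')
for t in ('flap_l_lug','flap_r_lug'): print(find(t,'side',n=1),find(t,'top',n=1))
go([.484,-.3825,.181],-10.3)
```

```text
[(0.83, [0.5284, -0.17, 0.1257])] [(0.7, [0.5271, -0.1721, 0.1289])]
[(0.82, [0.4821, -0.3804, 0.179])] [(0.93, [0.489, -0.3865, 0.1818])]
t 63.17 grasp [ 0.4842 -0.3782  0.2517] w 0.0597 gf 0.0 F [ 0.2 -0.   0.8] turn [0.03 0.   0.11] shift now [-0.0043  0.0005  0.0707] after turn [-0.0043  0.0005  0.0707]
```

arm_command(squeeze=40, plan=[{"claw": 0.3, "tx": -0.005, "ty": 0.0005, "tz": 0.02, "ax": 0, "ay": 0, "az": 0}, {"claw": 0.3, "tx": 0, "ty": 0, "tz": 0.03, "ax": 0, "ay": 0, "az": 0}, {"claw": 0.3, "tx": 0, "ty": 0, "tz": 0.019, "ax": 0, "ay": 0, "az": 0}, {"claw": 0.3, "tx": 0, "ty": 0, "tz": 0, "ax": 0, "ay": 0, "az": 0}, {"claw": 0.6, "tx": 0, "ty": 0, "tz": 0, "ax": 0, "ay": 0, "az": 0}, {"claw": 0.8, "tx": 0, "ty": 0, "tz": 0, "ax": 0, "ay": 0, "az": 0}, {"claw": 0.8, "tx": 0, "ty": 0, "tz": 0, "ax": 0, "ay": 0, "az": 0}, {"claw": 0.8, "tx": 0, "ty": 0, "tz": 0, "ax": 0, "ay": 0, "az": 0}, {"claw": 0.8, "tx": 0, "ty": 0, "tz": 0, "ax": 0, "ay": 0, "az": 0}, {"claw": 0.8, "tx": 0, "ty": 0, "tz": 0, "ax": 0, "ay": 0, "az": 0}])

```text
clock: 64.0
tcp_pos: [0.4846, -0.3839, 0.3392]
orientation: [2.407, 2.012, 0.002]
contact_force: [3.6, -1.8, 5.2]
grip_width: 0.0289
gripper_force: 41.4
```

arm_command(plan=[{"claw": 0.8, "tx": 0.0082, "ty": 0, "tz": -0.0042, "ax": 0, "ay": 0, "az": 0}, {"claw": 0.8, "tx": 0.0086, "ty": 0, "tz": -0.0035, "ax": 0, "ay": 0, "az": 0}, {"claw": 0.8, "tx": 0.0088, "ty": 0, "tz": -0.0027, "ax": 0, "ay": 0, "az": 0}, {"claw": 0.8, "tx": 0.009, "ty": 0, "tz": -0.0019, "ax": 0, "ay": 0, "az": 0}, {"claw": 0.8, "tx": 0.0092, "ty": 0, "tz": -0.0011, "ax": 0, "ay": 0, "az": 0}, {"claw": 0.8, "tx": 0.0092, "ty": 0, "tz": -0.0003, "ax": 0, "ay": 0, "az": 0}, {"claw": 0.8, "tx": 0.0092, "ty": 0, "tz": 0.0005, "ax": 0, "ay": 0, "az": 0}, {"claw": 0.8, "tx": 0.0092, "ty": 0, "tz": 0.0013, "ax": 0, "ay": 0, "az": 0}, {"claw": 0.8, "tx": 0.009, "ty": 0, "tz": 0.0021, "ax": 0, "ay": 0, "az": 0}, {"claw": 0.8, "tx": 0.0088, "ty": 0, "tz": 0.0028, "ax": 0, "ay": 0, "az": 0}])

```text
clock: 64.83
tcp_pos: [0.5004, -0.2968, 0.3474]
orientation: [2.406, 2.01, 0.003]
contact_force: [0.7, -0.9, 11.5]
grip_width: 0.0287
gripper_force: 45.2
```

Run:
```python
from h import *
r.grab_frame('side')
print(find('flap_r_lug','side',n=1))
go([.5155,-.229,.126],-10.3)
```

```text
[(0.89, [0.4983, -0.3004, 0.19])]
t 64.93 grasp [ 0.5017 -0.2949  0.1915] w 0.0292 gf 45.3 F [ 3.5  2.7 10.1] turn [0.28 0.01 0.19] shift now [0.0673 0.0016 0.0655] after turn [0.0673 0.0017 0.0655]
```

arm_command(plan=[{"claw": 0.8, "tx": 0.0088, "ty": 0, "tz": 0.0036, "ax": 0, "ay": 0, "az": 0}, {"claw": 0.8, "tx": 0.0085, "ty": 0, "tz": 0.0043, "ax": 0, "ay": 0, "az": 0}, {"claw": 0.8, "tx": 0.008, "ty": 0, "tz": 0.005, "ax": 0, "ay": 0, "az": 0}, {"claw": 0.8, "tx": 0.0075, "ty": 0, "tz": 0.0057, "ax": 0, "ay": 0, "az": 0}, {"claw": 0.8, "tx": 0.007, "ty": 0, "tz": 0.0063, "ax": 0, "ay": 0, "az": 0}, {"claw": 0.8, "tx": 0.0064, "ty": 0, "tz": 0.0068, "ax": 0, "ay": 0, "az": 0}, {"claw": 0.8, "tx": 0.0057, "ty": 0, "tz": 0.0074, "ax": 0, "ay": 0, "az": 0}, {"claw": 0.8, "tx": 0.005, "ty": 0, "tz": 0.0078, "ax": 0, "ay": 0, "az": 0}, {"claw": 0.8, "tx": 0.0042, "ty": 0, "tz": 0.0082, "ax": 0, "ay": 0, "az": 0}, {"claw": 0.8, "tx": 0.0035, "ty": 0, "tz": 0.0086, "ax": 0, "ay": 0, "az": 0}])

```text
clock: 65.77
tcp_pos: [0.5128, -0.2308, 0.282]
orientation: [2.406, 2.015, 0.006]
contact_force: [4.1, 3.6, 6.4]
grip_width: 0.0291
gripper_force: 51.0
```

arm_command(plan=[{"claw": 0.8, "tx": 0, "ty": 0, "tz": 0.001, "ax": 0, "ay": 0, "az": 0}, {"claw": 0.8, "tx": 0, "ty": 0, "tz": 0.001, "ax": 0, "ay": 0, "az": 0}, {"claw": 0.8, "tx": 0, "ty": 0, "tz": 0, "ax": 0, "ay": 0, "az": 0}, {"claw": 0.8, "tx": 0, "ty": 0, "tz": 0, "ax": 0, "ay": 0, "az": 0}, {"claw": 0.8, "tx": 0, "ty": 0, "tz": 0, "ax": 0, "ay": 0, "az": 0}, {"claw": 0.8, "tx": 0, "ty": 0, "tz": 0, "ax": 0, "ay": 0, "az": 0}, {"claw": 0.8, "tx": 0, "ty": 0, "tz": 0, "ax": 0, "ay": 0, "az": 0}, {"claw": 0.8, "tx": 0, "ty": 0, "tz": 0, "ax": 0, "ay": 0, "az": 0}, {"claw": 0.8, "tx": 0, "ty": 0, "tz": 0, "ax": 0, "ay": 0, "az": 0}, {"claw": 0.8, "tx": 0, "ty": 0, "tz": 0, "ax": 0, "ay": 0, "az": 0}])

```text
clock: 66.6
tcp_pos: [0.513, -0.2302, 0.2797]
orientation: [2.407, 2.017, 0.007]
contact_force: [6.8, 5.7, 2.9]
grip_width: 0.0292
gripper_force: 50.8
```

Run:
```python
from h import *
r.grab_frame('side')
print(find('flap_r_lug','side',n=1))
go([.5155,-.229,.126],-10.3)
```

```text
[(0.8, [0.5087, -0.2311, 0.129])]
t 66.7 grasp [ 0.5137 -0.23    0.1247] w 0.0292 gf 50.8 F [6.2 5.1 3.4] turn [ 0.24 -0.12  0.23] shift now [ 0.0013  0.0016 -0.0013] after turn [ 0.0013  0.0016 -0.0013]
```

Not at the stop yet. Pressing down further, in small steps.

arm_command(plan=[{"claw": 0.8, "tx": 0, "ty": 0, "tz": 0.0015, "ax": 0, "ay": 0, "az": 0}, {"claw": 0.8, "tx": 0, "ty": 0, "tz": 0.001, "ax": 0, "ay": 0, "az": 0}, {"claw": 0.8, "tx": 0, "ty": 0, "tz": 0.001, "ax": 0, "ay": 0, "az": 0}, {"claw": 0.8, "tx": 0, "ty": 0, "tz": 0, "ax": 0, "ay": 0, "az": 0}, {"claw": 0.8, "tx": 0, "ty": 0, "tz": 0, "ax": 0, "ay": 0, "az": 0}, {"claw": 0.8, "tx": 0, "ty": 0, "tz": 0, "ax": 0, "ay": 0, "az": 0}, {"claw": 0.8, "tx": 0, "ty": 0, "tz": 0, "ax": 0, "ay": 0, "az": 0}, {"claw": 0.8, "tx": 0, "ty": 0, "tz": 0, "ax": 0, "ay": 0, "az": 0}, {"claw": 0.8, "tx": 0, "ty": 0, "tz": 0, "ax": 0, "ay": 0, "az": 0}, {"claw": 0.8, "tx": 0, "ty": 0, "tz": 0, "ax": 0, "ay": 0, "az": 0}])

```text
clock: 67.53
tcp_pos: [0.5132, -0.2294, 0.2763]
orientation: [2.406, 2.018, 0.008]
contact_force: [6.0, 8.3, 6.0]
grip_width: 0.0293
gripper_force: 51.2
```

Run:
```python
from h import *
r.grab_frame('side')
print(find('flap_r_lug','side',n=1))
go([.5155,-.229,.126],-10.3)
```

```text
[(0.72, [0.5116, -0.2302, 0.1249])]
t 67.63 grasp [ 0.5139 -0.229   0.1214] w 0.0285 gf 51.2 F [5.6 7.7 5.8] turn [ 0.22 -0.19  0.27] shift now [ 0.0003  0.0016 -0.0046] after turn [ 0.0003  0.0016 -0.0046]
```

arm_command(plan=[{"claw": 0.8, "tx": 0, "ty": 0, "tz": 0.001, "ax": 0, "ay": 0, "az": 0}, {"claw": 0.8, "tx": 0, "ty": 0, "tz": 0.001, "ax": 0, "ay": 0, "az": 0}, {"claw": 0.8, "tx": 0, "ty": 0, "tz": 0.0005, "ax": 0, "ay": 0, "az": 0}, {"claw": 0.8, "tx": 0, "ty": 0, "tz": 0, "ax": 0, "ay": 0, "az": 0}, {"claw": 0.8, "tx": 0, "ty": 0, "tz": 0, "ax": 0, "ay": 0, "az": 0}, {"claw": 0.8, "tx": 0, "ty": 0, "tz": 0, "ax": 0, "ay": 0, "az": 0}, {"claw": 0.8, "tx": 0, "ty": 0, "tz": 0, "ax": 0, "ay": 0, "az": 0}, {"claw": 0.8, "tx": 0, "ty": 0, "tz": 0, "ax": 0, "ay": 0, "az": 0}, {"claw": 0.8, "tx": 0, "ty": 0, "tz": 0, "ax": 0, "ay": 0, "az": 0}, {"claw": 0.8, "tx": 0, "ty": 0, "tz": 0, "ax": 0, "ay": 0, "az": 0}])

```text
clock: 68.47
tcp_pos: [0.5132, -0.2293, 0.275]
orientation: [2.407, 2.018, 0.009]
contact_force: [2.3, 10.7, 18.3]
grip_width: 0.0288
gripper_force: 52.3
```

Run:
```python
from h import *
go([.5155,-.229,.126],-10.3)
```

```text
t 68.47 grasp [ 0.514  -0.2288  0.12  ] w 0.0288 gf 52.3 F [ 2.3 10.7 18.3] turn [ 0.23 -0.24  0.26] shift now [ 0.0001  0.0016 -0.0059] after turn [ 0.      0.0015 -0.006 ]
```

At the stop (18 N). Releasing and retreating.

arm_command(plan=[{"claw": 0.8, "tx": 0, "ty": 0, "tz": -0.002, "ax": 0, "ay": 0, "az": 0}, {"claw": 0.3, "tx": 0, "ty": 0, "tz": 0, "ax": 0, "ay": 0, "az": 0}, {"claw": 0.3, "tx": 0, "ty": 0, "tz": 0, "ax": 0, "ay": 0, "az": 0}, {"claw": 0.3, "tx": 0, "ty": 0, "tz": 0, "ax": 0, "ay": 0, "az": 0}, {"claw": 0.3, "tx": 0, "ty": 0, "tz": 0, "ax": 0, "ay": 0, "az": 0}, {"claw": 0.3, "tx": 0, "ty": 0, "tz": -0.03, "ax": 0, "ay": 0, "az": 0}, {"claw": 0.3, "tx": 0, "ty": 0, "tz": -0.04, "ax": 0, "ay": 0, "az": 0}, {"claw": 0.3, "tx": 0, "ty": 0, "tz": -0.04, "ax": 0, "ay": 0, "az": 0}, {"claw": 0.3, "tx": 0, "ty": 0, "tz": -0.04, "ax": 0, "ay": 0, "az": 0}, {"claw": 0.3, "tx": 0, "ty": 0, "tz": -0.03, "ax": 0, "ay": 0, "az": 0}])

```text
clock: 69.3
tcp_pos: [0.5104, -0.2327, 0.4577]
orientation: [2.41, 2.012, 0.001]
contact_force: [0.4, -0.1, -0.4]
grip_width: 0.0596
gripper_force: 0.0
```

arm_command(plan=[{"claw": 0.3, "tx": -0.04, "ty": 0, "tz": 0, "ax": 0, "ay": 0, "az": 0}, {"claw": 0.3, "tx": -0.04, "ty": 0, "tz": 0, "ax": 0, "ay": 0, "az": 0}, {"claw": 0.3, "tx": -0.04, "ty": 0, "tz": 0, "ax": 0, "ay": 0, "az": 0}, {"claw": 0.3, "tx": -0.04, "ty": 0, "tz": 0, "ax": 0, "ay": 0, "az": 0}, {"claw": 0.3, "tx": -0.03, "ty": 0, "tz": 0, "ax": 0, "ay": 0, "az": 0}, {"claw": 0.3, "tx": 0, "ty": 0, "tz": 0, "ax": 0, "ay": 0, "az": 0}, {"claw": 0.3, "tx": 0, "ty": 0, "tz": 0, "ax": 0, "ay": 0, "az": 0}, {"claw": 0.3, "tx": 0, "ty": 0, "tz": 0, "ax": 0, "ay": 0, "az": 0}, {"claw": 0.3, "tx": 0, "ty": 0, "tz": 0, "ax": 0, "ay": 0, "az": 0}, {"claw": 0.3, "tx": 0, "ty": 0, "tz": 0, "ax": 0, "ay": 0, "az": 0}])

```text
clock: 70.13
tcp_pos: [0.478, -0.4175, 0.4545]
orientation: [-2.407, -2.017, -0.001]
contact_force: [-0.6, 0.2, -0.2]
grip_width: 0.0598
gripper_force: 0.0
```

Run:
```python
from h import *
a=save('side','sz.png'); b=save('top','tz.png')
for t in ('flap_l_lug','flap_r_lug','shaft0_grip','shaft1_grip','shaft2_grip','tray','oil','driver','cover'): print(t,find(t,'side',n=1),find(t,'top',n=1))
cv2.imwrite('pics/cz.png',np.hstack([cv2.resize(a[190:480,130:530,::-1],(400,290)),cv2.resize(b[200:410,140:530,::-1],(400,290))]))
```

```text
flap_l_lug [(0.58, [0.525, -0.1678, 0.1282])] [(0.83, [0.5279, -0.1731, 0.1286])]
flap_r_lug [(0.91, [0.5126, -0.229, 0.1291])] [(0.78, [0.5187, -0.2328, 0.1273])]
shaft0_grip [(0.97, [0.4938, 0.2319, 0.0154])] [(0.93, [0.4939, 0.2312, 0.015])]
shaft1_grip [(0.96, [0.4906, 0.1601, 0.0171])] [(0.93, [0.4952, 0.1602, 0.0168])]
shaft2_grip [(0.9, [0.489, 0.0919, 0.0129])] [(0.67, [0.4948, 0.0917, 0.0168])]
tray [(0.9, [0.52, 0.1596, -0.0034])] [(0.94, [0.5245, 0.1615, 0.0023])]
oil [(0.84, [0.7355, 0.2706, -0.0012])] [(0.87, [0.7345, 0.2694, 0.0007])]
driver [(0.78, [0.7715, -0.0009, 0.0004])] [(0.65, [0.7744, 0.0, -0.0002])]
cover [(0.88, [0.7479, -0.2671, -0.0007])] [(0.59, [0.7497, -0.2643, 0.0041])]
```

View pics/cz.png

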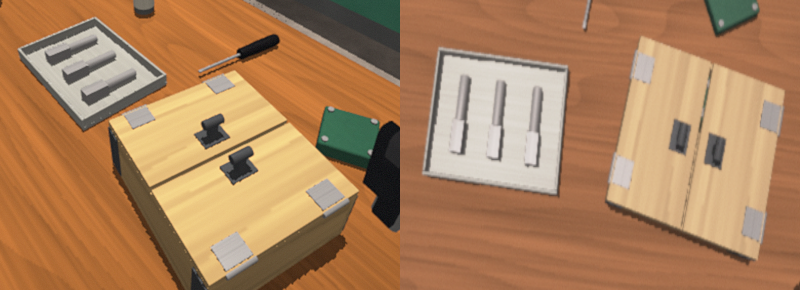

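Everything is in place; the flaps look shut, but their lugs read about 2 mm high. To be certain, I'll press each lug down gently with closed fingertips.

arm_command(squeeze=20, plan=[{"claw": 1, "tx": 0.03, "ty": 0.0035, "tz": 0, "ax": 0, "ay": 0, "az": 0}, {"claw": 1, "tx": 0.04, "ty": 0, "tz": 0, "ax": 0, "ay": 0, "az": 0}, {"claw": 1, "tx": 0.04, "ty": 0, "tz": 0, "ax": 0, "ay": 0, "az": 0}, {"claw": 1, "tx": 0.04, "ty": 0, "tz": 0, "ax": 0, "ay": 0, "az": 0}, {"claw": 1, "tx": 0.03, "ty": 0, "tz": 0, "ax": 0, "ay": 0, "az": 0}, {"claw": 1, "tx": 0.01, "ty": 0, "tz": 0, "ax": 0, "ay": 0, "az": 0}, {"claw": 1, "tx": 0, "ty": 0, "tz": 0.04, "ax": 0, "ay": 0, "az": 0}, {"claw": 1, "tx": 0, "ty": 0, "tz": 0.04, "ax": 0, "ay": 0, "az": 0}, {"claw": 1, "tx": 0, "ty": 0, "tz": 0.03, "ax": 0, "ay": 0, "az": 0}, {"claw": 1, "tx": 0, "ty": 0, "tz": 0.02, "ax": 0, "ay": 0, "az": 0}])

```text
clock: 71.97
tcp_pos: [0.5133, -0.2325, 0.3217]
orientation: [-2.408, -2.013, 0.003]
contact_force: [-1.1, 0.4, 0.4]
grip_width: -0.0002
gripper_force: 0.0
```

arm_command(plan=[{"claw": 1, "tx": 0, "ty": 0, "tz": 0, "ax": 0, "ay": 0, "az": 0}, {"claw": 1, "tx": 0, "ty": 0, "tz": 0, "ax": 0, "ay": 0, "az": 0}, {"claw": 1, "tx": 0, "ty": 0, "tz": 0, "ax": 0, "ay": 0, "az": 0}, {"claw": 1, "tx": 0, "ty": 0, "tz": 0, "ax": 0, "ay": 0, "az": 0}, {"claw": 1, "tx": 0, "ty": 0, "tz": 0.002, "ax": 0, "ay": 0, "az": 0}, {"claw": 1, "tx": 0, "ty": 0, "tz": 0.002, "ax": 0, "ay": 0, "az": 0}, {"claw": 1, "tx": 0, "ty": 0, "tz": 0, "ax": 0, "ay": 0, "az": 0}, {"claw": 1, "tx": 0, "ty": 0, "tz": 0, "ax": 0, "ay": 0, "az": 0}, {"claw": 1, "tx": 0, "ty": 0, "tz": 0, "ax": 0, "ay": 0, "az": 0}, {"claw": 1, "tx": 0, "ty": 0, "tz": 0, "ax": 0, "ay": 0, "az": 0}])

```text
clock: 72.8
tcp_pos: [0.5144, -0.2326, 0.3207]
orientation: [2.41, 2.015, 0.0]
contact_force: [-0.1, -0.1, -0.4]
grip_width: -0.0004
gripper_force: 0.0
```

Run:
```python
from h import *
go([.5155,-.231,.133],-10.3,.173)
```

```text
t 72.8 grasp [ 0.5144 -0.2326  0.1477] w -0.0004 gf 0.0 F [-0.1 -0.1 -0.4] turn [ 0.01 -0.    0.09] shift now [0.0018 0.0008 0.0147] after turn [0.0018 0.0008 0.0147]
```

arm_command(plan=[{"claw": 1, "tx": 0.0015, "ty": 0, "tz": 0.005, "ax": 0, "ay": 0, "az": 0}, {"claw": 1, "tx": 0, "ty": 0, "tz": 0.005, "ax": 0, "ay": 0, "az": 0}, {"claw": 1, "tx": 0, "ty": 0, "tz": 0.002, "ax": 0, "ay": 0, "az": 0}, {"claw": 1, "tx": 0, "ty": 0, "tz": 0.0015, "ax": 0, "ay": 0, "az": 0}, {"claw": 1, "tx": 0, "ty": 0, "tz": 0.0015, "ax": 0, "ay": 0, "az": 0}, {"claw": 1, "tx": 0, "ty": 0, "tz": 0, "ax": 0, "ay": 0, "az": 0}, {"claw": 1, "tx": 0, "ty": 0, "tz": 0, "ax": 0, "ay": 0, "az": 0}, {"claw": 1, "tx": 0, "ty": 0, "tz": 0, "ax": 0, "ay": 0, "az": 0}, {"claw": 1, "tx": 0, "ty": 0, "tz": 0, "ax": 0, "ay": 0, "az": 0}, {"claw": 1, "tx": 0, "ty": 0, "tz": 0, "ax": 0, "ay": 0, "az": 0}])

```text
clock: 73.63
tcp_pos: [0.5145, -0.2309, 0.3063]
orientation: [-2.41, -2.014, -0.001]
contact_force: [-2.7, 2.9, 7.8]
grip_width: 0.0002
gripper_force: 4.2
```

Run:
```python
from h import *
go([.5155,-.231,.133],-10.3,.173)
```

```text
t 73.63 grasp [ 0.5144 -0.2308  0.1333] w 0.0002 gf 4.2 F [-2.7  2.9  7.8] turn [-0.03 -0.05  0.09] shift now [-0.      0.0011  0.0003] after turn [-0.      0.0011  0.0003]
```

arm_command(plan=[{"claw": 1, "tx": 0, "ty": 0, "tz": 0.001, "ax": 0, "ay": 0, "az": 0}, {"claw": 1, "tx": 0, "ty": 0, "tz": 0, "ax": 0, "ay": 0, "az": 0}, {"claw": 1, "tx": 0, "ty": 0, "tz": 0, "ax": 0, "ay": 0, "az": 0}, {"claw": 1, "tx": 0, "ty": 0, "tz": 0, "ax": 0, "ay": 0, "az": 0}, {"claw": 1, "tx": 0, "ty": 0, "tz": 0, "ax": 0, "ay": 0, "az": 0}, {"claw": 1, "tx": 0, "ty": 0, "tz": 0, "ax": 0, "ay": 0, "az": 0}, {"claw": 1, "tx": 0, "ty": 0, "tz": 0, "ax": 0, "ay": 0, "az": 0}, {"claw": 1, "tx": 0, "ty": 0, "tz": 0, "ax": 0, "ay": 0, "az": 0}, {"claw": 1, "tx": 0, "ty": 0, "tz": 0, "ax": 0, "ay": 0, "az": 0}, {"claw": 1, "tx": 0, "ty": 0, "tz": 0, "ax": 0, "ay": 0, "az": 0}])

```text
clock: 74.47
tcp_pos: [0.5145, -0.231, 0.3061]
orientation: [-2.41, -2.014, -0.001]
contact_force: [-5.4, 3.4, 15.7]
grip_width: -0.0001
gripper_force: 7.8
```

arm_command(plan=[{"claw": 1, "tx": 0, "ty": 0, "tz": -0.02, "ax": 0, "ay": 0, "az": 0}, {"claw": 1, "tx": 0, "ty": 0, "tz": -0.01, "ax": 0, "ay": 0, "az": 0}, {"claw": 1, "tx": 0.02, "ty": 0.001, "tz": 0, "ax": 0, "ay": 0, "az": 0}, {"claw": 1, "tx": 0.025, "ty": 0, "tz": 0, "ax": 0, "ay": 0, "az": 0}, {"claw": 1, "tx": 0.017, "ty": 0, "tz": 0, "ax": 0, "ay": 0, "az": 0}, {"claw": 1, "tx": 0, "ty": 0, "tz": 0.01, "ax": 0, "ay": 0, "az": 0}, {"claw": 1, "tx": 0, "ty": 0, "tz": 0.01, "ax": 0, "ay": 0, "az": 0}, {"claw": 1, "tx": 0, "ty": 0, "tz": 0.006, "ax": 0, "ay": 0, "az": 0}, {"claw": 1, "tx": 0, "ty": 0, "tz": 0.001, "ax": 0, "ay": 0, "az": 0}, {"claw": 1, "tx": 0, "ty": 0, "tz": 0.001, "ax": 0, "ay": 0, "az": 0}])

```text
clock: 75.3
tcp_pos: [0.5261, -0.1712, 0.3063]
orientation: [-2.411, -2.012, 0.002]
contact_force: [-3.6, 1.3, 8.6]
grip_width: -0.0001
gripper_force: 3.9
```

arm_command(plan=[{"claw": 1, "tx": 0, "ty": 0, "tz": 0.001, "ax": 0, "ay": 0, "az": 0}, {"claw": 1, "tx": 0, "ty": 0, "tz": 0, "ax": 0, "ay": 0, "az": 0}, {"claw": 1, "tx": 0, "ty": 0, "tz": 0, "ax": 0, "ay": 0, "az": 0}, {"claw": 1, "tx": 0, "ty": 0, "tz": 0, "ax": 0, "ay": 0, "az": 0}, {"claw": 1, "tx": 0, "ty": 0, "tz": 0, "ax": 0, "ay": 0, "az": 0}, {"claw": 1, "tx": 0, "ty": 0, "tz": 0, "ax": 0, "ay": 0, "az": 0}, {"claw": 1, "tx": 0, "ty": 0, "tz": 0, "ax": 0, "ay": 0, "az": 0}, {"claw": 1, "tx": 0, "ty": 0, "tz": 0, "ax": 0, "ay": 0, "az": 0}, {"claw": 1, "tx": 0, "ty": 0, "tz": 0, "ax": 0, "ay": 0, "az": 0}, {"claw": 1, "tx": 0, "ty": 0, "tz": 0, "ax": 0, "ay": 0, "az": 0}])

```text
clock: 76.13
tcp_pos: [0.526, -0.1712, 0.3063]
orientation: [-2.411, -2.012, 0.001]
contact_force: [-3.0, 1.3, 8.8]
grip_width: 0.0001
gripper_force: 3.9
```

Run:
```python
from h import *
go([.5265,-.1705,.133],-10.3,.173)
```

```text
t 76.13 grasp [ 0.5259 -0.1712  0.1333] w 0.0001 gf 3.9 F [-3.   1.3  8.8] turn [-0.05 -0.01 -0.01] shift now [0.0008 0.0005 0.0003] after turn [0.0008 0.0005 0.0003]
```

Both lugs stop at exactly the shut height (0.133 m at the bar top, 9–16 N). Now rising clear to hand in.

arm_command(plan=[{"claw": 1, "tx": 0, "ty": 0, "tz": -0.02, "ax": 0, "ay": 0, "az": 0}, {"claw": 1, "tx": 0, "ty": 0, "tz": -0.04, "ax": 0, "ay": 0, "az": 0}, {"claw": 1, "tx": 0, "ty": 0, "tz": -0.04, "ax": 0, "ay": 0, "az": 0}, {"claw": 1, "tx": 0, "ty": 0, "tz": -0.04, "ax": 0, "ay": 0, "az": 0}, {"claw": 1, "tx": 0, "ty": 0, "tz": 0, "ax": 0, "ay": 0, "az": 0}, {"claw": 1, "tx": 0, "ty": 0, "tz": 0, "ax": 0, "ay": 0, "az": 0}, {"claw": 1, "tx": 0, "ty": 0, "tz": 0, "ax": 0, "ay": 0, "az": 0}, {"claw": 1, "tx": 0, "ty": 0, "tz": 0, "ax": 0, "ay": 0, "az": 0}, {"claw": 1, "tx": 0, "ty": 0, "tz": 0, "ax": 0, "ay": 0, "az": 0}, {"claw": 1, "tx": 0, "ty": 0, "tz": 0, "ax": 0, "ay": 0, "az": 0}])

```text
clock: 76.97
tcp_pos: [0.5264, -0.1703, 0.4443]
orientation: [-2.409, -2.014, 0.003]
contact_force: [0.5, 0.4, -0.9]
grip_width: 0.0002
gripper_force: 0.0
```

Run:
```python
from h import *
st(); print(r.hand_in())
```

```text
76.97 tcp [ 0.5264 -0.1703  0.4443] F [ 0.5  0.4 -0.9] w 0.0002 gf 0.0
[[0.177, 0.984, -0.002], [0.984, -0.177, 0.0], [-0.0, -0.002, -1.0]]
q [-0.084  0.243  0.342  1.821 -0.091  1.095  0.112]
the job is handed in; nothing more can be done
None
```

The job is handed in at 77 s: all three shafts lie flat and apart in the tray (which was knocked aside mid-run, so I re-aimed), both flaps are shut against their stops, and the housings and other items are where they were.

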